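# Lock up three printing blocks with a fork key

## Robot

A 6-joint arm with a two-finger parallel gripper is mounted at the origin on the work surface. World frame = base frame: x ahead of the robot, y to its left, z up, the work surface at z = 0. Lengths are in m, angles in degrees, forces in N, time in s.
With the tool pointing down it reaches from about 0.35 to 0.875 m from the base axis. Payload 4.2 kg.
Tool frame: the origin (TCP) lies between the finger pads; the fingertips stand 17 mm ahead of it and the grasp point (between the pads) lies 2 mm behind it; z points along the fingers, y is the direction in which the jaws open and shut (so a half turn about z gives the same grasp; the last joint's range is limited). The gripper opens to 87 mm and grips with 3 to 60 N. Pads are 19 mm wide; open, the fingers measure 117 mm over their backs; the gripper's body (75 mm by 190 mm) begins 51 mm behind the grasp point.
Start: joints at [85.978, 22.042, 0.453, 0, -68.411, -14.817], TCP at [0.202, 0.592, 0.24] pointing down, gripper open.
Joint ranges: [-179.83, 179.83], [-69.29, 118.12], [-61.27, 80.66], [-181.25, 117.63], [-171.15, -9.14], [-177.46, 177.46]. Speed limits (degrees/s): [159.86, 159.86, 180, 180, 180, 180].

## Interface

Orientations are given as a 3x3 rotation matrix whose columns are the frame's x, y, z axes.
In Python, from station import r gives the robot as it stands.
- The arm moves only by the shell command python3 -m creep 'ROWS'. ROWS is JSON, a list of rows, each a list of 7 numbers: the opening, from 0 (shut) to 1 (fully open), then the shift along the tool's x, y, z scaled (see below), then the turn, a rotation vector about the tool's x, y, z scaled (see below). A call has 1 to 5 rows; each row is the pose to reach, as a shift and turn from the pose measured when the call began, along the tool's axes at that moment, turning the shorter way round; what a row does not reach only later rows make up. The controller multiplies each number of a shift by 300 mm and each number of a turn by 180 degrees. A row lasts 1/12 s, in which the tool goes at most 41.7 mm and 7.16 degrees, less where a joint would pass 70% of its speed; a pose out of reach is approached as far as the arm can. A call with a number of a shift or a turn outside -1 to 1 is refused whole. A call with a gripper value outside its range is refused whole. The fingers move at their own pace and stop on an object; the grip force is fixed at half the most. Time passes only in rows, so rows that repeat a pose let the fingers close. It gives the time, the measured TCP pose, the force and the opening at its end, in the units of the state.
- r.sense(): the state, without advancing time (a new reading comes with each control period).
- r.capture(name): name is "scene" or "top"; returns the picture (400x640x3 uint8, blue, green, red); there is no depth.
- r.camera_model(name): a dict with "mtx" (3x3 intrinsics, pixels), "R" (3x3) and "t" (3): a world point X has camera coordinates R X + t. Camera axes: x right, y down, z forward; pixel columns grow to the right and rows downward; lengths in m; the calibration is good to about 2 mm. A picture is of the moment at which its call begins. camera_model takes no time and is no camera call.
- r.finish_job(): hands the job in, once; it reports no verdict.
Trained networks look in the newest picture that a camera, given by its name, has taken for a name from the list of things; names that differ only in an ending like _2 or _b are one class to them, and where a whole thing is asked for, a point or a joint stands for the part that bears it (a point fixed in the world has none). Each returns a list of dicts, best first, with "score" (0 to 1); they miss things now and then, are a little off and sometimes report something else, mostly with a low value. They report only what shows in the picture. A call takes as long as a camera call. They do not tell look-alikes from the thing itself.
- r.recognise(camera, target): "rect" ([left, top, right, bottom] as shares, 0 to 1, of the picture: columns of its width, rows of its height, round what is visible of it).
- r.outline_of(camera, target): "pixels" (400x640 bool, what is visible of it) and "rect" ([left, top, right, bottom] as shares, 0 to 1, of the picture: columns of its width, rows of its height, round what is visible of it).
The state is a dict: "time_s": time; "joints": joint angles; "joint_velocities": joint speeds; "effort": joint torques, N m; "tcp_pos": TCP position; "ee_rot": TCP orientation; "wrist_force": force on the tool from outside, world axes, zero at the start; "moment": the same for the moment, N m; "gripper_width": opening from 0.0 (shut) to 1.0 (fully open).
Only numpy, scipy, OpenCV 4.12 (cv2) and the standard library are available. Lean on these libraries where they do the work, as an engineer would, in place of code of your own. Each camera call takes 0.05 s, during which the arm holds its last target.

## Task

Set the red block from the cutting mat into the open end of the lock-up frame's lane, square beside the other two and pattern up, and push the row together until the three stand close side by side against the side fence. Then use the T-handled key from its wooden stand to turn the sunken screw clockwise to its stop, so that the brass jaw clamps the row, and put the key back fully down in its stand. Turn the screw only with the key, and leave the ink jar, brush pot, dish and marker where they are.

Things in the scene. Friction and masses are not known exactly. Their poses are not given: they have to be found in the camera images.
- frame: lock-up frame, fixed, elsewhere each time. Origin at table level; the numbers here are in its own axes, mm. Steel bed 6 thick, x -40..60, y -97..97. On it, tops 26 above the table: far aluminium fence (inner face x = 45, along y), side fence, brass jaw opposite the far fence. The lane between jaw and far fence is open at its -y end. Blue housing 50 x 50, top 45 above the table, centred at x = -63, y = 0
- side_fence (a point): middle of the top edge of the side fence's inner face (frame x = 10, y = 90, z = 26 mm); the row is pushed along the frame's +y against it. At the start block_a's centre lies at frame y = 60..68 mm and block_b's at 10..20 mm
- row_end (a point): where the third block's centre belongs in the closed-up, clamped row: frame x = 15, y = -5 mm, half-way up a block standing on the bed (17.5 mm above the table). The other two centres then lie at y = 33 and 71 mm; all have their 60 mm side along the frame's x, their 38 mm side along y
- jaw (a joint): how far the brass jaw has advanced along the frame's +x, m; it is driven by the screw, 6.5 mm per rad. Jaw 180 mm long; its inner face is at frame x = -25 mm at 0 (a lane 70 mm wide for the 60 mm blocks) and at x = -14.8 mm at the screw's stop
- well_mouth (a point): centre of the round well's mouth in the top of the blue housing, 45 mm above the table; the well is 26 mm in diameter, its rim chamfered 5 mm, axes as the frame's
- lock_bar: the orange bar on the sunken screw, on the well's axis: 18 mm long along its own x, 6 mm thick along y (the top 3 mm thinned to 3 mm), 12 mm high. Origin at its foot on the axis, 10 mm above the table (35 mm below the well's mouth). Turns with the screw
- lock (a joint): angle of the sunken screw, rad: 0 jaw fully open, grows as the screw turns clockwise seen from above, stop at 1.57 (clamped). At 0 the bar lies along the frame's x; turned by a it points at -a in the frame. It needs about 0.2 Nm, starts at 0 to 0.3 and stays where it is left
- block_a_mid (a point): centre of the grey-topped printing block in the lane, 60 (its x) x 38 (y) x 23 (z) mm, 60 g, nearest the side fence
- block_b_mid (a point): centre of the green-topped printing block in the lane, same size and mass, next to the grey one
- block_c_mid (a point): centre of the red-topped printing block, same size, 40 to 90 g, lying pattern up on the cutting mat; it goes third in the row
- mat: green cutting mat fixed to the table, 150 x 130 x 3 mm, origin at the centre of its underside
- key_grip (a point): centre of the key's red T-bar, 80 mm long along its own x, 16 mm wide (y), 16 mm high; z up along the key. It is 96 mm above the fork's tip, and 107 mm above the table both in the stand and when seated on the screw. The shaft below it is 14 mm in diameter
- key_fork (a point): the fork's tip on the key's axis. Two prongs 12 mm long with an 8 mm slot between them that runs along the T-bar, so half a turn makes no difference; the end fits a circle of 23 mm. On the bar it has about 0.14 rad of play either way. In the stand or seated it is 11 mm above the table
- stand_mouth (a point): centre of the mouth of the hole in the key's wooden stand (60 x 60 x 45 mm, fixed): hole 26 mm in diameter, right through, rim chamfered 5 mm, mouth 45 mm above the table
- ink: ink jar, 52 mm in diameter, 65 mm high, origin at the centre of its underside; to be left alone
- brushes: blue brush pot, 70 mm in diameter, with brushes 150 mm high in all, origin at the centre of its underside; to be left alone
- dish: white divided ceramic dish, 108 mm in diameter, 34 mm high, origin at the centre of its underside; to be left alone
- marker: grey and black marker pen lying on the table, 121 x 15 x 15 mm along its x, origin at the centre of its underside; to be left alone
- key: the key as a whole; 104 mm tall, 0.18 to 0.29 kg, origin at the fork's tip on its axis, x along the T-bar, z up. From the tip up: fork 12 mm, then 22 mm diameter up to a collar 34 mm in diameter at 34 to 40 mm, which rests on the housing or the stand, then the shaft and the T-bar (88 to 104 mm)
Things that resemble listed ones, but are neither listed nor needed, are in the scene too. What is shaped like the part that bears stand_mouth but pink or purple is not meant. There is more than one size of the key; the job needs the smaller.

How it is judged (in metres and radians):
On the way, in this order (a step that is already met when the one before it is completed fails the run):
1. the three blocks stand close side by side against the side fence, the screw not yet turned (y of block_a_mid in the frame of frame above 0.067 m and y of block_b_mid in the frame of frame above 0.029 m and y of block_c_mid in the frame of frame above -0.009 m and x of each of block_a_mid, block_b_mid, block_c_mid in the frame of frame above 0.002 m and z of each of block_a_mid, block_b_mid, block_c_mid in the frame of frame below 0.021 m and angle between the x axis of each of block_a_mid, block_b_mid, block_c_mid and the x axis of frame, either way round below 0.08 rad and angle between each of block_a_mid, block_b_mid, block_c_mid's own z axis and vertical below 0.1 rad and value of joint lock below 0.6 rad), for 0.2 s.
2. the key is seated upright on the sunken screw's bar, not yet turned (distance between key_fork and lock_bar below 0.006 m and angle between key_grip's own z axis and vertical below 0.15 rad and value of joint lock below 0.6 rad), for 0.1 s.
3. the screw has been turned to its stop with the key in it (distance between key_fork and lock_bar below 0.006 m and angle between key_grip's own z axis and vertical below 0.15 rad and value of joint lock above 1.4 rad), for 0.1 s.
At the end, for the whole second after the job is handed in: blocks in a closed row against the side fence (each within 4 mm of its place) and the far fence (3.5 mm), square within 0.08 rad, pattern up and flat on the bed; screw at its stop (over 1.4 rad); key standing at rest in its stand, collar down within 3 mm (y of block_a_mid in the frame of frame above 0.067 m and y of block_b_mid in the frame of frame above 0.029 m and y of block_c_mid in the frame of frame above -0.009 m and x of each of block_a_mid, block_b_mid, block_c_mid in the frame of frame above 0.0115 m and z of each of block_a_mid, block_b_mid, block_c_mid in the frame of frame below 0.021 m and angle between the x axis of each of block_a_mid, block_b_mid, block_c_mid and the x axis of frame, either way round below 0.08 rad and angle between each of block_a_mid, block_b_mid, block_c_mid's own z axis and vertical below 0.1 rad and value of joint lock above 1.4 rad and horizontal distance between key_fork and stand_mouth below 0.006 m and z of key_fork in the frame of stand_mouth below -0.031 m and angle between key_grip's own z axis and vertical below 0.12 rad and linear speed of key below 0.02 m/s); the robot touches nothing.
It fails at once if the ink jar is shoved (over 20 mm) or tipped (distance of ink from where it was at the start of the episode above 0.02 m or angle between ink's own z axis and vertical above 0.4 rad).
It fails at once if the brush pot is shoved (over 20 mm) or tipped (distance of brushes from where it was at the start of the episode above 0.02 m or angle between brushes's own z axis and vertical above 0.4 rad).
It fails at once if the dish is shoved (over 20 mm) or tipped (distance of dish from where it was at the start of the episode above 0.02 m or angle between dish's own z axis and vertical above 0.4 rad).
It fails at once if the marker is shoved (over 20 mm) or tipped (distance of marker from where it was at the start of the episode above 0.02 m or angle between marker's own z axis and vertical above 0.4 rad).
It fails at once if the fingers touch the sunken screw's bar (contact force between the fingers and lock_bar above 0.5 N).
It also fails if it takes over 72 s, if anything falls off the work surface, if the arm or the gripper's body presses on something with over 40 N, if the wrist force passes 120 N, or if a joint passes its speed limit or range.

## Working session

There is one attempt and no reset: what is moved stays moved. The work goes in short steps, Python scripts to look and compute and a shell command to move; the robot and the scene stay as the last step left them, time stands still between calls to the robot, and variables do not carry over. Pictures are saved under pics/ and viewed, and the job is handed in when it is done.

```bash
ls; mkdir -p pics; python3 - <<'E'
from station import r
import cv2
s=r.sense(); print({k:s[k] for k in s})
for n in("scene","top"):
    cv2.imwrite(f"pics/{n}0.png",r.capture(n)); m=r.camera_model(n); print(n,m)
E
```

```text
pics
{'time_s': 0.0, 'joints': array([ 8.59766719e+01,  2.20889060e+01,  3.80985930e-01, -2.67456338e-02,
       -6.84117328e+01, -1.48176850e+01]), 'joint_velocities': array([-0.00230034, -0.04630238,  0.00553556,  0.08480156, -0.10850225,
        0.07438356]), 'effort': array([ 4.53455027e-05, -3.90665567e+01,  1.87409019e+01,  4.22002137e+00,
        1.09755818e-02, -1.94270701e-04]), 'tcp_pos': array([0.20163676, 0.59099132, 0.23849316]), 'ee_rot': array([[ 9.46362742e-01, -3.23105593e-01, -5.79504941e-04],
       [-3.23106092e-01, -9.46360523e-01, -2.05269601e-03],
       [ 1.14816961e-04,  2.12983660e-03, -9.99997725e-01]]), 'wrist_force': array([-0.20231763, -0.58954169,  0.19694716]), 'moment': array([ 0.04413774, -0.01921438, -0.00992054]), 'gripper_width': 1.0019005132489787}
scene {'mtx': array([[488.07639845,   0.        , 333.30717614],
       [  0.        , 488.07639845, 194.52073105],
       [  0.        ,   0.        ,   1.        ]]), 'R': array([[ 0.8461885 ,  0.53265592,  0.01557831],
       [ 0.37380468, -0.57249166, -0.72974199],
       [-0.37978294,  0.62332253, -0.68354513]]), 't': array([-0.45834806, -0.187855  ,  1.37130071])}
top {'mtx': array([[414.28660632,   0.        , 315.09215055],
       [  0.        , 414.28660632, 211.14029981],
       [  0.        ,   0.        ,   1.        ]]), 'R': array([[-0.02468434, -0.99965942,  0.00846888],
       [-0.99691078,  0.02398286, -0.07479117],
       [ 0.07456259, -0.01028889, -0.99716326]]), 't': array([-0.03185613,  0.58633122,  1.02839841])}
```

View pics/scene0.png

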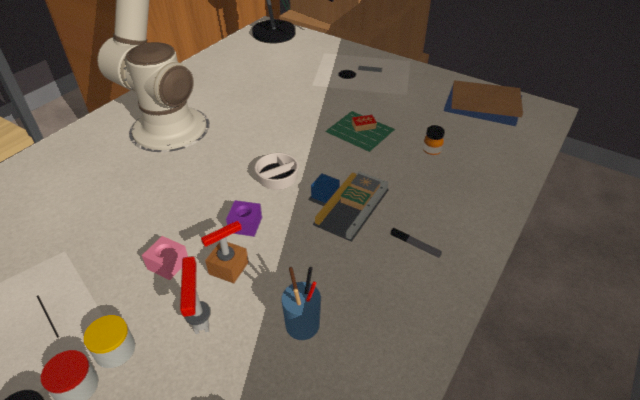

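View pics/top0.png

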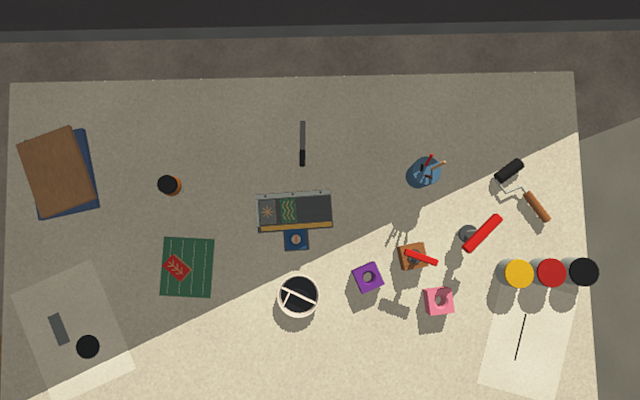

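```bash
cat > h.py <<'E'
import numpy as np, cv2
from station import r
CM={n:r.camera_model(n) for n in("scene","top")}
def proj(n,X):
    m=CM[n]; X=np.atleast_2d(X); c=X@m["R"].T+m["t"]; p=c@m["mtx"].T; return p[:,:2]/p[:,2:]
def back(n,uv,z):
    m=CM[n]; d=m["R"].T@np.linalg.inv(m["mtx"])@np.array([uv[0],uv[1],1.]); c=-m["R"].T@m["t"]
    return c+d*(z-c[2])/d[2]
def crop(img,x0,y0,x1,y1,k,name):
    cv2.imwrite("pics/"+name,cv2.resize(img[y0:y1,x0:x1],None,fx=k,fy=k,interpolation=cv2.INTER_CUBIC))
E
python3 - <<'E'
from h import *
a=cv2.imread("pics/top0.png");b=cv2.imread("pics/scene0.png")
crop(a,240,170,350,260,7,"t_frame.png");crop(b,295,160,405,250,7,"s_frame.png")
crop(a,380,210,510,310,6,"t_key.png");crop(b,140,190,270,290,6,"s_key.png")
for t in["frame","block_a_mid","block_b_mid","block_c_mid","key","key_grip","stand_mouth","well_mouth","mat","lock_bar","dish","jaw","ink","brushes","marker","lock"]:
  for n in("top","scene"):
    try:
        for d in r.outline_of(n,t)[:4]:
            ys,xs=np.nonzero(d["pixels"]); print(t,n,round(d["score"],2),xs.mean().round(1),ys.mean().round(1),len(xs),xs.min(),ys.min(),xs.max(),ys.max())
            np.save(f"m_{t}_{n}_{int(xs.mean())}.npy",d["pixels"])
    except Exception as e: print(t,n,e)
print(r.sense()["time_s"])
E
```

```text
frame top 0.83 298.5 216.4 2696 255 190 333 251
frame scene 0.86 341.9 205.4 2784 308 171 387 240
block_a_mid top 0.65 267.7 212.3 370 260 201 276 224
block_a_mid scene 0.75 365.9 183.8 399 351 174 380 194
block_b_mid top 0.82 288.2 210.3 363 280 198 296 222
block_b_mid scene 0.68 355.5 197.5 455 341 187 370 209
block_c_mid top 0.83 177.2 267.7 440 164 255 191 281
block_c_mid scene 0.72 363.9 122.4 336 352 115 376 130
key top 0.81 419.6 257.6 256 405 250 437 265
key top 0.65 477.7 232.9 794 457 214 502 253
key scene 0.97 222.7 239.8 728 201 221 241 260
key scene 0.71 192.4 297.2 1478 180 256 210 333
key_grip top 0.79 477.1 233.2 866 455 214 503 254
key_grip top 0.61 419.4 257.5 309 405 250 437 265
key_grip top 0.6 297.6 216.3 2879 254 189 333 251
key_grip top 0.33 177.1 267.7 424 164 255 191 281
key_grip scene 0.82 222.5 239.8 705 201 221 241 260
key_grip scene 0.55 192.5 297.6 1406 180 256 210 333
stand_mouth top 0.91 410.4 255.6 374 398 243 425 269
stand_mouth top 0.88 367.8 276.8 555 353 262 383 292
stand_mouth top 0.56 438.2 300.7 695 423 287 453 315
stand_mouth scene 0.8 245.7 2
[... 559 characters left out ...]
 414.8 242.0 441 391 228 441 256
dish scene 0.62 276.5 170.8 1299 255 153 298 189
jaw top 0.93 296.1 226.3 357 261 222 332 231
jaw scene 0.94 334.3 198.3 478 315 172 356 222
ink top 0.73 171.2 186.1 463 157 176 185 197
ink top 0.57 299.4 216.5 2498 257 191 332 250
ink top 0.19 420.1 257.9 355 404 249 438 266
ink scene 0.92 433.8 139.4 530 423 124 444 154
brushes top 0.84 424.1 172.1 873 406 154 445 188
brushes scene 0.88 301.6 307.3 2070 282 267 320 339
marker top 0.83 302.5 142.7 184 300 123 305 164
marker top 0.29 423.1 172.3 896 405 155 441 188
marker scene 0.57 416.9 242.8 389 392 229 441 256
lock top 0.42 295.6 239.4 54 292 236 299 243
lock scene 0.71 433.7 139.7 540 423 125 444 154
1.7
```

View pics/t_frame.png

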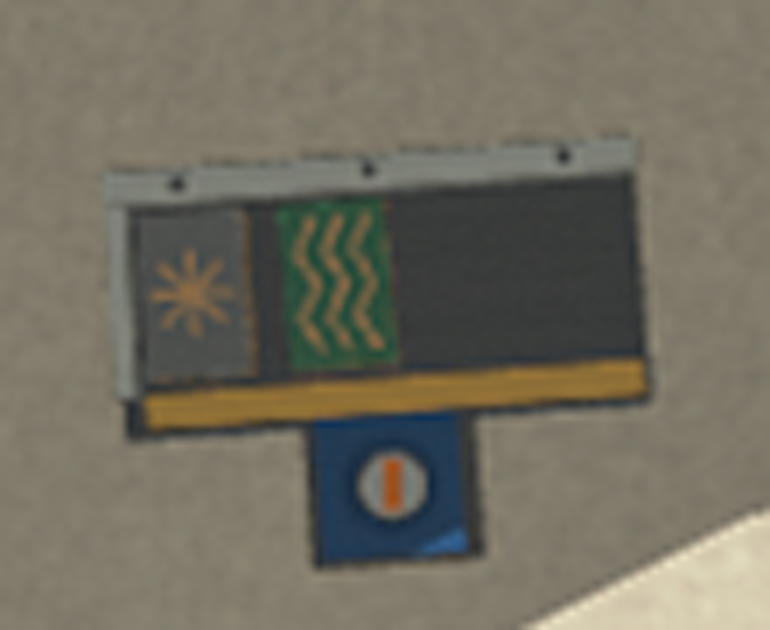

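View pics/s_frame.png

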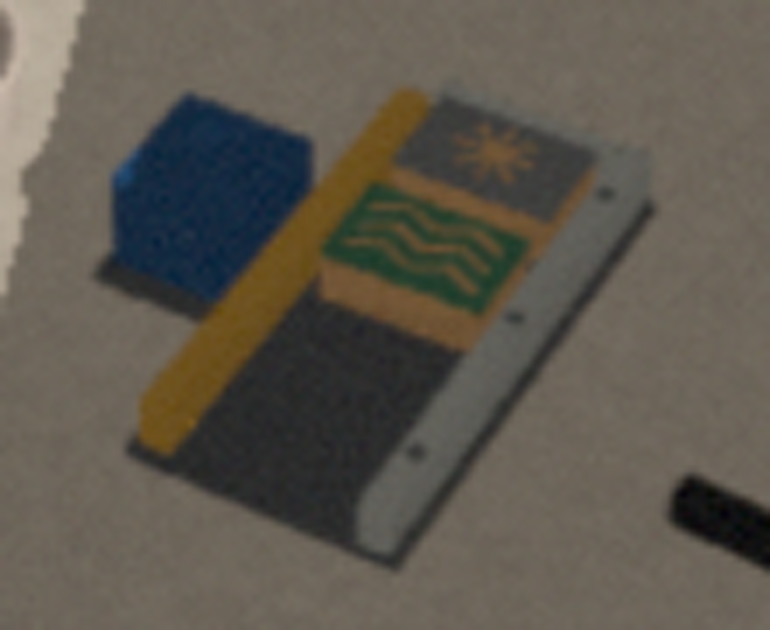

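View pics/t_key.png

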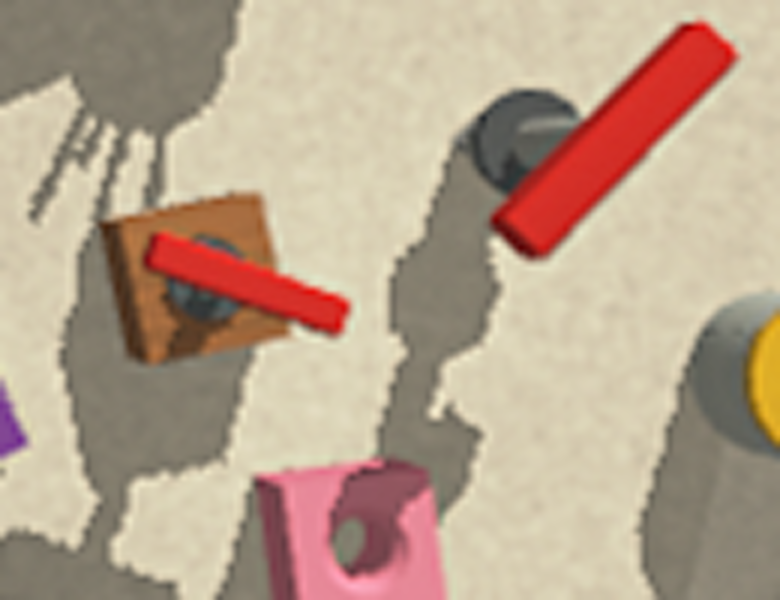

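View pics/s_key.png

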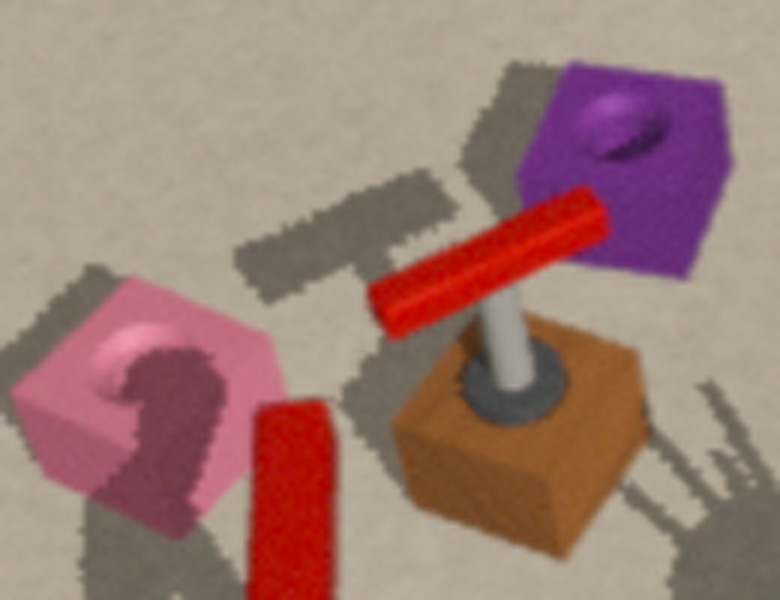

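```bash
cat > fit.py <<'E'
from h import *
from scipy.optimize import least_squares
def un(p,x0,y0,k): return (np.array(p,float)+.5)/k-.5+np.array([x0,y0])
T=[((60,97,26),(105,172)),((60,-97,26),(635,137)),((45,-97,26),(632,174)),((45,90,26),(130,208)),((-40,97,6),(127,440)),((-40,-97,6),(650,404)),((-63,0,22),(393,484))]
S=[((60,97,26),(652,160)),((-40,-97,6),(128,447)),((60,-97,6),(398,566)),((-88,25,45),(190,95)),((-88,-25,45),(115,175)),((-38,25,45),(312,145))]
def W(q,X):
    X=np.atleast_2d(np.array(X,float))/1000; c,s=np.cos(q[2]),np.sin(q[2])
    return np.c_[q[0]+c*X[:,0]-s*X[:,1],q[1]+s*X[:,0]+c*X[:,1],X[:,2]]
def res(q,sets="TS"):
    o=[]
    if "T" in sets: o+=[(proj("top",W(q,X))[0]-un(p,240,170,7)) for X,p in T]
    if "S" in sets: o+=[(proj("scene",W(q,X))[0]-un(p,295,160,7)) for X,p in S]
    return np.concatenate(o)
if __name__=="__main__":
    for st in("T","S","TS"):
        f=least_squares(res,[.5,0,0],args=(st,),loss="soft_l1"); print(st,f.x.round(4),np.degrees(f.x[2]).round(2)); print(res(f.x,st).reshape(-1,2).round(1).tolist())
    q=f.x; np.save("q.npy",q)
    for n,x0,y0 in(("top",240,170),("scene",295,160)):
        im=cv2.imread(f"pics/{n}0.png")[y0:y0+90,x0:x0+110]; im=cv2.resize(im,None,fx=7,fy=7,interpolation=cv2.INTER_CUBIC); im=cv2.convertScaleAbs(im,alpha=1.8)
        def pl(P,c,cl=True):
            p=proj(n,W(q,P)); p=((p-[x0,y0]+.5)*7-.5); cv2.polylines(im,[np.round(p*16).astype(np.int32)],cl,c,1,cv2.LINE_AA,4)
        rect=lambda a,b,c,d,z:[(a,c,z),(b,c,z),(b,d,z),(a,d,z)]
        pl(rect(-40,60,-97,97,6),(0,255,255)); pl(rect(45,60,-97,97,26),(0,255,0)); pl(rect(-88,-38,-25,25,45),(255,0,255)); pl(rect(-88,-38,-25,25,0),(255,0,255))
        pl([(-25,-90,26),(-25,90,26)],(255,255,255),False); pl([(-63+13*np.cos(t),13*np.sin(t),45) for t in np.linspace(0,6.28,30)],(0,0,255))
        pl([(-63-9,0,22),(-63+9,0,22)],(255,255,0),False)
        cv2.imwrite(f"pics/ov_{n}.png",im)
E
python3 fit.py
```

```text
T [0.5781 0.0075 0.044 ] 2.52
[[-0.5, -0.7], [0.3, -0.9], [1.1, -0.3], [-0.9, -0.2], [-0.3, 0.6], [0.5, 0.6], [-0.1, 0.7]]
S [0.58   0.0047 0.0517] 2.96
[[1.6, -0.1], [-0.5, 0.1], [0.2, -0.2], [-0.5, -0.1], [-0.6, 0.5], [0.4, -0.3]]
TS [0.5788 0.0065 0.0499] 2.86
[[-0.2, -0.8], [0.5, -1.4], [1.4, -0.8], [-0.6, -0.3], [0.2, 0.5], [1.0, 0.1], [0.4, 0.4], [1.5, -0.6], [-0.5, -0.6], [0.1, -1.0], [-0.4, -0.8], [-0.5, -0.2], [0.4, -1.0]]
```

View pics/ov_top.png

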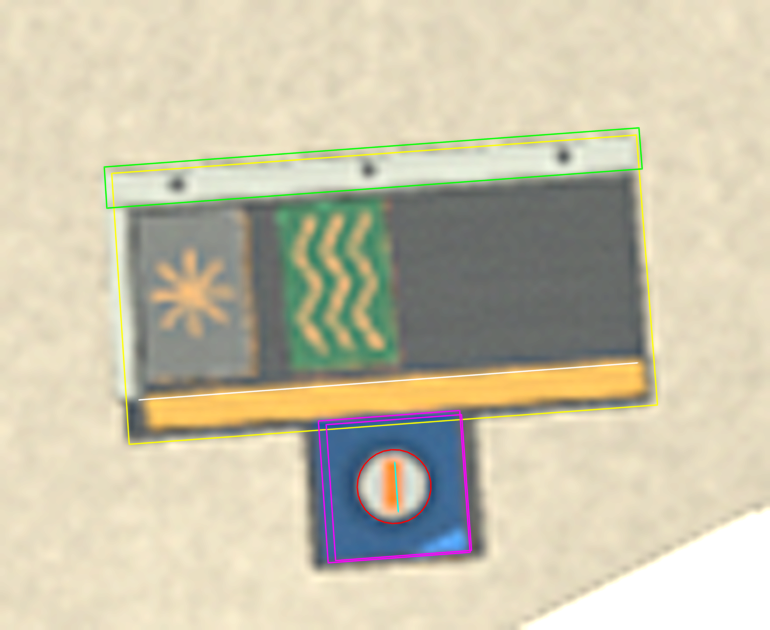

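View pics/ov_scene.png

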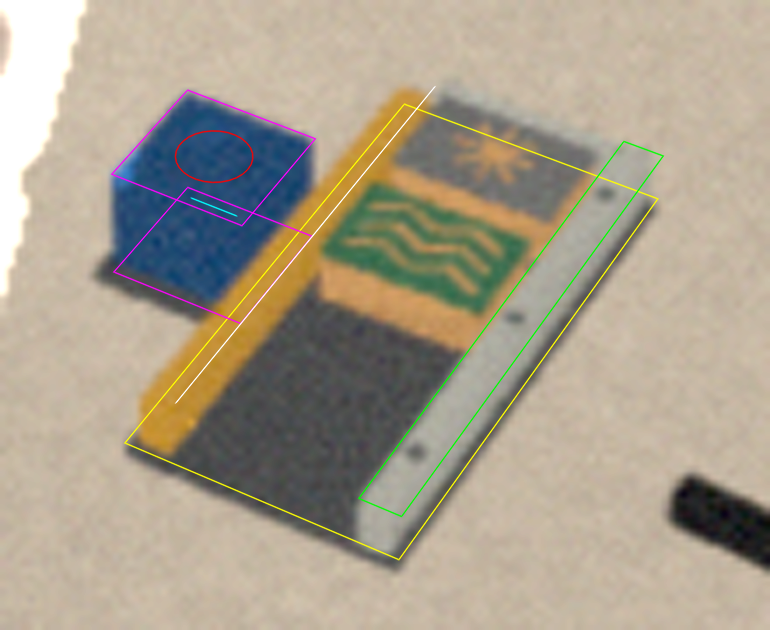

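```bash
python3 - <<'E'
from h import *
import glob
def red(n,im): 
    h=cv2.cvtColor(im,cv2.COLOR_BGR2HSV); return ((h[...,0]<8)|(h[...,0]>172))&(h[...,1]>170)&(h[...,2]>60)
for n,(x0,y0,x1,y1) in {"top":(398,245,442,270),"scene":(198,218,244,248)}.items():
    im=cv2.imread(f"pics/{n}0.png"); k=8
    c=cv2.resize(im[y0:y1,x0:x1],None,fx=k,fy=k,interpolation=cv2.INTER_CUBIC)
    m=red(n,c).astype(np.uint8); N,l,st,ce=cv2.connectedComponentsWithStats(m); i=1+st[1:,4].argmax()
    pts=np.argwhere(l==i)[:,::-1].astype(np.float32); rc=cv2.minAreaRect(pts); 
    f=lambda p:(np.array(p)+.5)/k-.5+[x0,y0]
    print(n,"grip",f(rc[0]).round(1),[x/k for x in rc[1]], back(n,f(rc[0]),.107).round(4))
    b=cv2.boxPoints(rc); e=[(b[0]+b[1])/2,(b[1]+b[2])/2,(b[2]+b[3])/2,(b[3]+b[0])/2]
    L=[e[1],e[3]] if np.linalg.norm(b[0]-b[1])<np.linalg.norm(b[1]-b[2]) and 0 else max([(e[0],e[2]),(e[1],e[3])],key=lambda t:np.linalg.norm(t[0]-t[1]))
    w=[back(n,f(p),.107) for p in L]; d=w[0]-w[1]; print(" angle",np.degrees(np.arctan2(d[1],d[0])).round(1),"len",np.linalg.norm(d).round(4))
# block c
for n,fn,z in(("top","m_block_c_mid_top_177.npy",.026),("scene","m_block_c_mid_scene_363.npy",.026)):
    im=cv2.imread(f"pics/{n}0.png"); m=np.load(fn); ys,xs=np.nonzero(m); x0,y0,x1,y1=xs.min()-4,ys.min()-4,xs.max()+5,ys.max()+5
    crop(im,x0,y0,x1,y1,14,f"{n}_c.png"); print(n,x0,y0)
    W=np.array([back(n,p,z)[:2] for p in np.c_[xs,ys]],np.float32); print(cv2.minAreaRect(W*1000))
E
```

```text
top grip [420.4 256.7] [35.114097595214844, 7.411551475524902] [ 0.4675 -0.2866  0.107 ]
 angle 68.6 len 0.0809
scene grip [221.2 233.1] [10.344526290893555, 41.94446563720703] [ 0.4667 -0.2896  0.107 ]
 angle 68.7 len 0.0806
top 160 251
((452.2540588378906, 301.379150390625), (63.82546615600586, 42.913726806640625), 47.73408126831055)
scene 348 111
((460.13909912109375, 290.53582763671875), (70.95504760742188, 69.81260681152344), 45.789276123046875)
```

```bash
python3 - <<'E'
import cv2,numpy as np
a=cv2.imread("pics/top_c.png");b=cv2.imread("pics/scene_c.png");h=max(a.shape[0],b.shape[0])
p=lambda x:cv2.copyMakeBorder(x,0,h-x.shape[0],0,10,cv2.BORDER_CONSTANT)
print(a.shape,b.shape);o=np.hstack([p(a),p(b)]);print(o.shape);cv2.imwrite("pics/c2.png",cv2.convertScaleAbs(o,alpha=1.6))
E
```

```text
(490, 504, 3) (336, 462, 3)
(490, 986, 3)
```

View pics/c2.png

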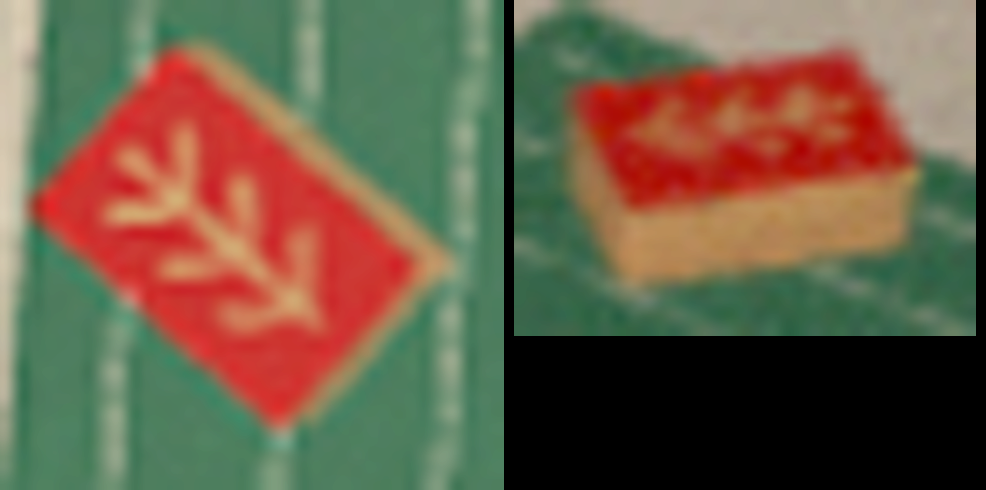

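```bash
python3 - <<'E'
from h import *
f=lambda p,o:(np.array(p,float)+.5)/14-.5+o
for n,P,o in(("top",[(172,50),(33,207),(280,432),(415,275)],(160,251)),("scene",[(60,97),(116,210),(402,167),(338,48)],(348,111))):
    w=np.array([back(n,f(p,o),.026)[:2] for p in P])
    print(n,w.mean(0).round(4),[ (np.linalg.norm(w[i]-w[i-1]).round(4),np.degrees(np.arctan2(*(w[i]-w[i-1])[::-1])).round(1)) for i in range(4)])
s=r.sense();print(s["tcp_pos"],s["time_s"])
# other obstacles
for t,u,v,z in(("ink",171,186,.03),("dish",298,296,.02),("bigkey grip",482,233,.12)):print(t,back("top",(u,v),z).round(3))
print("big scene",back("scene",(190,285),.12).round(3), "mat", back("top",(189,267),.003))
# bar angle
im=cv2.imread("pics/top0.png")[230:250,285:310].astype(float)
w=np.clip(im[...,2]-im[...,0]-40,0,None); w[w<15]=0
ys,xs=np.mgrid[:20,:25]; mx=(w*xs).sum()/w.sum();my=(w*ys).sum()/w.sum()
C=np.cov(np.c_[xs.ravel(),ys.ravel()].T,aweights=w.ravel()); e,V=np.linalg.eigh(C); d=V[:,1]
p=np.array([mx+285,my+230]); a=back("top",p+4*d,.022);b=back("top",p-4*d,.022); print("bar",p,back("top",p,.022),np.degrees(np.arctan2(*(a-b)[1::-1])),e)
E
```

```text
top [0.452  0.3051] [(np.float64(0.0595), np.float64(46.5)), (np.float64(0.0367), np.float64(137.8)), (np.float64(0.0599), np.float64(-132.9)), (np.float64(0.0362), np.float64(-41.5))]
scene [0.4533 0.3007] [(np.float64(0.0602), np.float64(-129.5)), (np.float64(0.0402), np.float64(-43.5)), (np.float64(0.0597), np.float64(47.8)), (np.float64(0.0431), np.float64(136.1))]
[0.20178719 0.59151543 0.23957039] 1.7
ink [0.657 0.315 0.03 ]
dish [0.374 0.002 0.02 ]
bigkey grip [ 0.518 -0.427  0.12 ]
big scene [ 0.512 -0.417  0.12 ] mat [0.45176915 0.27858506 0.003     ]
bar [295.5142315  238.79032258] [0.51666061 0.0049588  0.022     ] 178.81342127337342 [0.26954308 4.06298179]
```

```bash
cat >> h.py <<'E'
from scipy.spatial.transform import Rotation as Ro
def go(x,y,z,phi):
    s=r.sense(); R=np.array(s["ee_rot"]); p=np.array(s["tcp_pos"]); a=np.radians(phi)
    Rt=np.array([[np.cos(a),np.sin(a),0],[np.sin(a),-np.cos(a),0],[0,0,-1]])
    d=R.T@(np.array([x,y,z])-p); w=Ro.from_matrix(R.T@Rt).as_rotvec()
    print("shift",(d/.3).round(3).tolist(),"turn",(w/np.pi).round(3).tolist(),"rows>=",max(np.linalg.norm(d)/.0417,np.degrees(np.linalg.norm(w))/7.16).round(1))
def st():
    s=r.sense(); R=np.array(s["ee_rot"]); print("t",round(s["time_s"],2),"tcp",s["tcp_pos"].round(4),"phi",np.degrees(np.arctan2(R[1,0],R[0,0])).round(2),"tilt",np.degrees(np.arccos(-R[2,2])).round(2),"F",s["wrist_force"].round(1),"M",s["moment"].round(2),"g",round(s["gripper_width"],3),"j",s["joints"].round(0))
E
python3 -c "
from h import *
go(.4527,.303,.12,47)"
```

```text
shift [1.102, 0.64, 0.399] turn [-0.0, -0.0, -0.366] rows>= 9.6
```

```bash
python3 -m creep '[[1,0.11,0.064,0.04,0,0,-0.036],[1,0.22,0.128,0.08,0,0,-0.072],[1,0.33,0.192,0.12,0,0,-0.108],[1,0.44,0.256,0.16,0,0,-0.144],[1,0.55,0.32,0.2,0,0,-0.18]]'; python3 -c "
from h import *
st();go(.4527,.303,.12,47)"
```

```text
time_s: 2.12
tcp_pos: [0.3277, 0.446, 0.1793]
ee_rot: [[0.971, 0.241, 0.0], [0.241, -0.971, 0.001], [0.0, -0.0, -1.0]]
wrist_force: [0.9, 0.8, -0.6]
gripper_width: 1.003
t 2.12 tcp [0.3277 0.446  0.1793] phi 13.93 tilt 0.04 F [ 0.9  0.8 -0.6] M [-0.   -0.03  0.  ] g 1.003 j [ 70.  18. -15.   0. -57.  33.]
shift [0.29, 0.563, 0.198] turn [-0.0, -0.0, -0.184] rows>= 4.8
```

```bash
python3 -m creep '[[1,0.1,0.19,0.066,0,0,-0.061],[1,0.2,0.38,0.132,0,0,-0.122],[1,0.29,0.563,0.198,0,0,-0.184],[1,0.29,0.563,0.198,0,0,-0.184],[1,0.29,0.563,0.198,0,0,-0.184]]' | head -2; python3 -c "
from h import *
a=r.capture('top');b=r.capture('scene')
cv2.imwrite('pics/g1.png',cv2.convertScaleAbs(np.hstack([cv2.resize(a[200:340,120:260],None,fx=2.8,fy=2.8),cv2.resize(b[50:190,290:430],None,fx=2.8,fy=2.8)]),alpha=1.5))
st();go(.4527,.303,.024,47)"
```

```text
time_s: 2.53
tcp_pos: [0.4511, 0.3053, 0.1212]
t 2.63 tcp [0.4513 0.3017 0.1191] phi 46.53 tilt 0.26 F [ 0.1  0.3 -1. ] M [-0.03 -0.07  0.01] g 1.004 j [ 51.  21. -20.  -0. -49.  86.]
shift [0.008, 0.0, 0.317] turn [0.0, 0.001, -0.003] rows>= 2.3
```

View pics/g1.png

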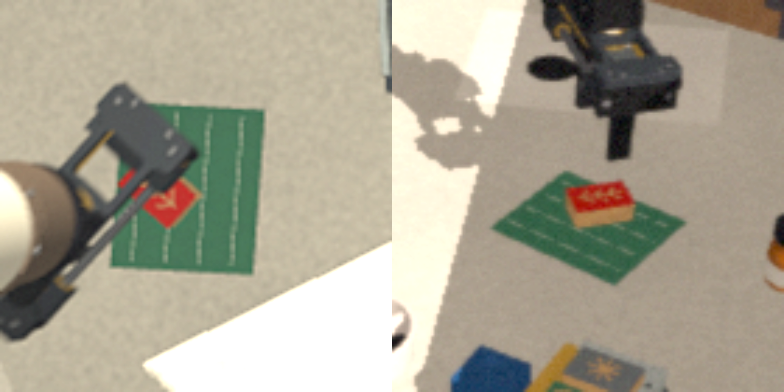

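```bash
python3 -m creep '[[1,0.008,0,0.12,0,0.001,-0.003],[1,0.008,0,0.24,0,0.001,-0.003],[1,0.008,0,0.317,0,0.001,-0.003],[0.3,0.008,0,0.317,0,0.001,-0.003],[0,0.008,0,0.317,0,0.001,-0.003]]'; python3 -m creep '[[0,0,0,0,0,0,0],[0,0,0,0,0,0,0],[0,0,0,0,0,0,0],[0,0,0,0,0,0,0]]';python3 -c "
from h import *
st();go(.5,.2,.12,47)"
```

```text
time_s: 3.05
tcp_pos: [0.4526, 0.3037, 0.0235]
ee_rot: [[0.681, 0.732, -0.001], [0.732, -0.681, -0.002], [-0.002, 0.0, -1.0]]
wrist_force: [-0.3, -0.7, 0.0]
gripper_width: 0.917
time_s: 3.38
tcp_pos: [0.4527, 0.304, 0.0241]
ee_rot: [[0.681, 0.732, -0.001], [0.732, -0.681, -0.001], [-0.001, 0.0, -1.0]]
wrist_force: [-0.3, -0.4, -0.1]
gripper_width: 0.628
t 3.38 tcp [0.4527 0.304  0.0241] phi 47.1 tilt 0.06 F [-0.3 -0.4 -0.1] M [-0.1  -0.09 -0.  ] g 0.628 j [ 51.  29. -25.   0. -36.  86.]
shift [-0.147, 0.352, -0.32] turn [0.0, 0.0, 0.001] rows>= 3.6
```

```bash
python3 -m creep '[[0,0,0,0,0,0,0],[0,0,0,0,0,0,0],[0,0,0,0,0,0,0],[0,0,0,0,0,0,0],[0,0,0,0,0,0,0]]'|tail -1; python3 -m creep '[[0,0,0,-0.1,0,0,0],[0,0,0,-0.2,0,0,0],[0,0,0,-0.26,0,0,0]]'; python3 -c "
from h import *
q=np.load('q.npy');print(q)
from fit import W
q=[.5783,.0070,.046]
print(W(q,[(10,-58,0)]),W(q,[(-63,0,0)]))
p=W(q,[(10,-58,0)])[0]
st();go(p[0],p[1],.12,2.6)"
```

```text
gripper_width: 0.433
time_s: 4.05
tcp_pos: [0.4535, 0.3047, 0.1046]
ee_rot: [[0.68, 0.733, 0.002], [0.733, -0.68, 0.001], [0.002, 0.001, -1.0]]
wrist_force: [0.7, 0.2, -0.7]
gripper_width: 0.435
[0.57882834 0.00652122 0.04989183]
[[ 0.59095648 -0.05047881  0.        ]] [[0.51536664 0.00410302 0.        ]]
t 4.05 tcp [0.4535 0.3047 0.1046] phi 47.13 tilt 0.11 F [ 0.7  0.2 -0.7] M [ 0.02 -0.11 -0.  ] g 0.435 j [ 51.  22. -21.   0. -47.  86.]
shift [-0.556, 1.141, -0.052] turn [-0.0, -0.001, 0.247] rows>= 9.1
```

```bash
python3 -m creep '[[0,-0.06,0.11,-0.03,0,0,0.025],[0,-0.12,0.23,-0.03,0,0,0.05],[0,-0.17,0.34,-0.04,0,0,0.075],[0,-0.23,0.46,-0.05,0,0,0.1],[0,-0.278,0.57,-0.05,0,0,0.124]]'|head -2; python3 -c "
from h import *
st();go(.591,-.0505,.10,2.6)"
```

```text
time_s: 4.47
tcp_pos: [0.5222, 0.1254, 0.1199]
t 4.47 tcp [0.5222 0.1254 0.1199] phi 24.59 tilt 0.13 F [-0.   0.2 -1.1] M [ 0.   -0.12 -0.01] g 0.433 j [ 31.  20. -21.  -0. -48.  84.]
shift [-0.036, 0.629, 0.066] turn [-0.0, -0.001, 0.122] rows>= 4.6
```

```bash
python3 -m creep '[[0,-0.01,0.13,0.01,0,0,0.03],[0,-0.02,0.26,0.02,0,0,0.06],[0,-0.03,0.39,0.04,0,0,0.09],[0,-0.036,0.52,0.066,0,0,0.122],[0,-0.036,0.629,0.066,0,-0.001,0.122]]'|head -2;python3 -m creep '[[0,0,0,0,0,0,0],[0,0,0,0,0,0,0]]'|head -2; python3 -c "
from h import *
st();go(.591,-.0505,.06,2.6)
a=r.capture('top');b=r.capture('scene')
cv2.imwrite('pics/g2.png',cv2.convertScaleAbs(np.hstack([cv2.resize(a[150:270,240:370],None,fx=3,fy=3),cv2.resize(b[120:260,290:420],None,fx=3,fy=3)[:360]]),alpha=1.7))
"
```

```text
time_s: 4.88
tcp_pos: [0.5898, -0.0533, 0.0981]
time_s: 5.05
tcp_pos: [0.5894, -0.0552, 0.0968]
t 5.05 tcp [ 0.5894 -0.0552  0.0968] phi 2.1 tilt 0.42 F [ 0.2  1.  -1.4] M [-0.  0.  0.] g 0.435 j [ 10.  27. -14.  -0. -49.  82.]
shift [0.007, -0.015, 0.123] turn [-0.0, 0.002, -0.003] rows>= 0.9
```

View pics/g2.png

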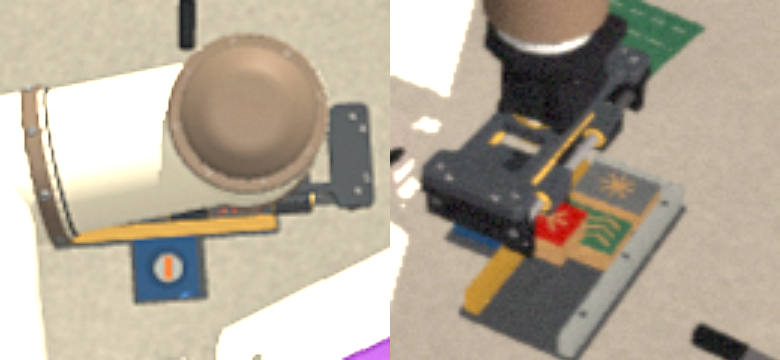

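```bash
python3 -m creep '[[0,0.007,-0.015,0.08,0,0.002,-0.003],[0,0.007,-0.015,0.15,0,0.002,-0.003],[0,0.007,-0.015,0.15,0,0.002,-0.003]]'|head -2; python3 -c "
from h import *
st();go(.591,-.0505,.03,2.6)
b=r.capture('scene')
crop(cv2.convertScaleAbs(b,alpha=1.7),300,165,400,245,7,'g3.png')
"
```

```text
time_s: 5.4
tcp_pos: [0.5873, -0.047, 0.049]
t 5.4 tcp [ 0.5873 -0.047   0.049 ] phi 2.93 tilt 0.47 F [-1.2 -0.5 -1.3] M [-0.07  0.19  0.01] g 0.438 j [ 11.  30. -17.  -0. -43.  82.]
shift [0.012, 0.012, 0.063] turn [-0.0, 0.003, 0.002] rows>= 0.5
```

View pics/g3.png

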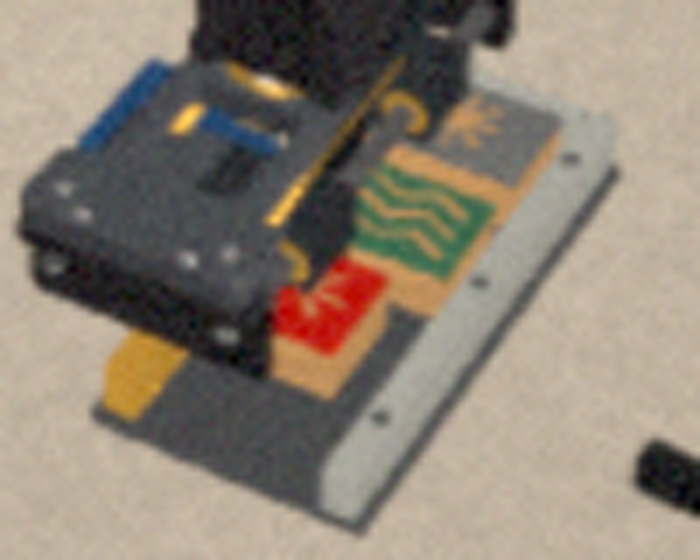

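```bash
python3 -c "
from h import *
from fit import W
a=back('scene',(347.9,215.3),.051);b=back('scene',(355.5,203.6),.051);print(a,b,(a+b)/2)
from scipy.optimize import brentq
print('fence inner scene', back('scene',(300+345/7,165+445/7),.026),back('scene',(300+520/7,165+190/7),.026))
q=[.5783,.0070,.046];print(W(q,[(45,-60,26),(45,-97,26),(45,40,26)]))
st();go(.589,-.0505,.03,2.6)
"
```

```text
[ 0.62026601 -0.06691143  0.051     ] [ 0.61571213 -0.0264114   0.051     ] [ 0.61798907 -0.04666142  0.051     ]
fence inner scene [ 0.63178608 -0.07849829  0.026     ] [0.62130473 0.0541975  0.026     ]
[[ 0.62601143 -0.05086726  0.026     ]
 [ 0.62771282 -0.08782812  0.026     ]
 [ 0.62141305  0.04902696  0.026     ]]
t 5.45 tcp [ 0.5888 -0.0472  0.051 ] phi 2.97 tilt 0.29 F [-1.1  0.1 -0.8] M [-0.02 -0.03  0.01] g 0.435 j [ 11.  30. -17.  -0. -43.  82.]
shift [0.0, 0.011, 0.07] turn [-0.0, 0.002, 0.002] rows>= 0.5
```

```bash
python3 -m creep '[[0,0.011,0.011,0,0,0.002,0.002],[0,0.011,0.011,0.01,0,0.002,0.002],[0,0.011,0.011,0.02,0,0.002,0.002],[0,0.011,0.011,0.03,0,0.002,0.002]]'|head -2; python3 -c "
from h import *
st();go(.592,-.0505,.027,2.7)
b=r.capture('scene')
crop(cv2.convertScaleAbs(b,alpha=1.7),300,165,400,245,7,'g4.png')
"
```

```text
time_s: 5.78
tcp_pos: [0.5928, -0.0502, 0.0427]
t 5.78 tcp [ 0.5928 -0.0502  0.0427] phi 2.62 tilt 0.19 F [ 0.1 -0.  -0.4] M [-0.04  0.    0.01] g 0.433 j [ 11.  31. -17.  -0. -42.  82.]
shift [-0.003, 0.001, 0.052] turn [-0.0, -0.001, -0.0] rows>= 0.4
```

View pics/g4.png

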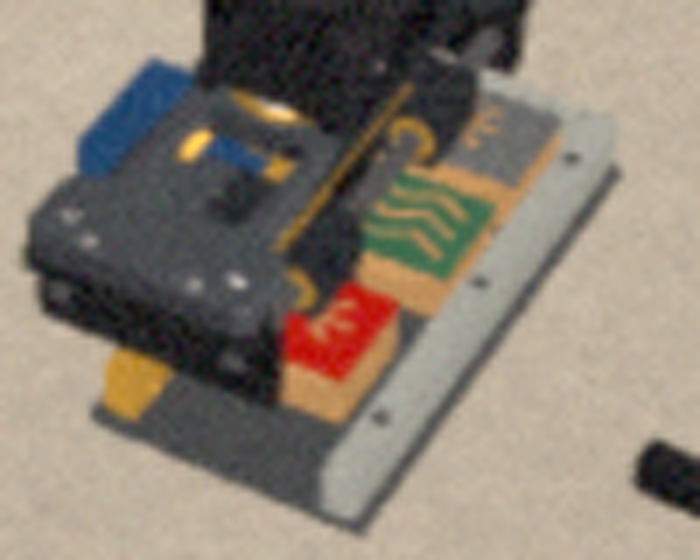

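```bash
python3 -m creep '[[0,-0.002,0,0.02,0,0,0],[0,-0.002,0,0.04,0,0,0],[0,-0.002,0,0.051,0,0,0],[0,-0.002,0,0.051,0,0,0]]'; 
```

```text
time_s: 6.17
tcp_pos: [0.5913, -0.0503, 0.0273]
ee_rot: [[0.999, 0.046, 0.0], [0.046, -0.999, 0.0], [0.0, -0.0, -1.0]]
wrist_force: [-3.3, 1.4, 7.0]
gripper_width: 0.436
```

```bash
python3 -m creep '[[0.62,0,0,0,0,0,0],[0.62,0,0,0,0,0,0],[0.62,0,0,0,0,0,0],[0.62,0,0,0,0,0,0],[0.62,0,0,0,0,0,0]]'; python3 -m creep '[[0.62,0,0,-0.06,0,0,0],[0.62,0,0,-0.12,0,0,0],[0.3,0,0,-0.18,0,0,0],[0,0,0.2,-0.2,0,0,0],[0,0,0.27,-0.2,0,0,0]]'; python3 -c "
from h import *
b=r.capture('scene');st()
crop(cv2.convertScaleAbs(b,alpha=1.7),300,155,400,240,7,'g5.png')
"
```

```text
time_s: 6.58
tcp_pos: [0.5912, -0.0504, 0.027]
ee_rot: [[0.999, 0.046, -0.0], [0.046, -0.999, 0.0], [-0.0, -0.0, -1.0]]
wrist_force: [0.3, 0.5, -0.2]
gripper_width: 0.613
time_s: 7.0
tcp_pos: [0.5965, -0.1306, 0.0889]
ee_rot: [[0.999, 0.051, 0.004], [0.051, -0.999, 0.0], [0.004, 0.0, -1.0]]
wrist_force: [0.5, 0.5, -1.3]
gripper_width: 0.473
t 7.05 tcp [ 0.5958 -0.1376  0.0884] phi 2.47 tilt 0.17 F [ 2.9 -2.7  0.7] M [-0.42 -0.27 -0.04] g 0.426 j [  2.  29. -12.   0. -49.  90.]
```

View pics/g5.png

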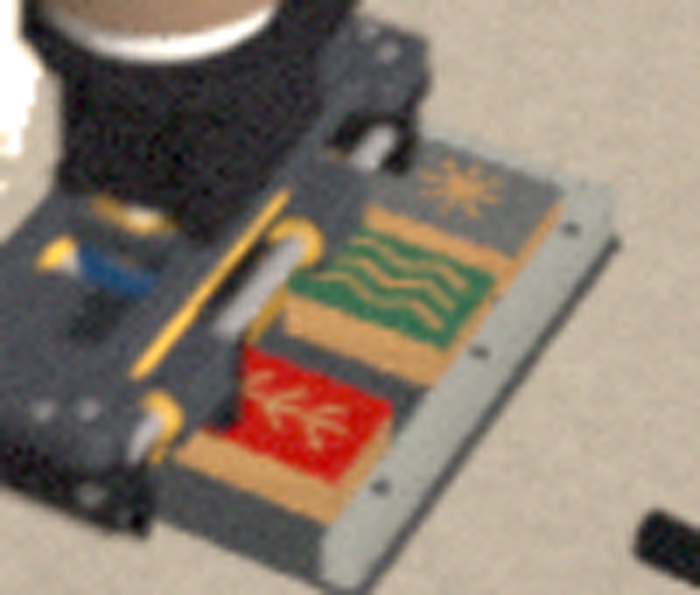

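```bash
python3 -c "
from h import *
go(.593,-.105,.075,2.7)"; python3 -m creep '[[0,-0.005,-0.105,0.045,0,0,-0.001],[0,-0.005,-0.105,0.12,0,0,-0.001],[0,-0.005,-0.105,0.2,0,0,-0.001],[0,-0.005,-0.105,0.2,0,0,-0.001],[0,-0.005,-0.105,0.2,0,0,-0.001]]'; python3 -c "
from h import *
st();go(.592,-.08,.027,2.7);go(.589,-.033,.027,2.7)"
```

```text
shift [-0.005, -0.109, 0.045] turn [0.0, -0.001, -0.001] rows>= 0.8
time_s: 7.47
tcp_pos: [0.5922, -0.1064, 0.0272]
ee_rot: [[0.999, 0.046, -0.001], [0.046, -0.999, -0.002], [-0.001, 0.002, -1.0]]
wrist_force: [1.1, -0.1, 1.5]
gripper_width: 0.061
t 7.47 tcp [ 0.5922 -0.1064  0.0272] phi 2.65 tilt 0.11 F [ 1.1 -0.1  1.5] M [-0.02 -0.1   0.01] g 0.061 j [  5.  33. -17.   0. -41.  87.]
shift [0.003, -0.088, 0.001] turn [0.001, 0.0, -0.0] rows>= 0.6
shift [0.001, -0.245, 0.0] turn [0.001, 0.0, -0.0] rows>= 1.8
```

```bash
python3 -m creep '[[0,0.001,-0.03,0,0,0,0],[0,0.001,-0.06,0,0,0,0],[0,0.001,-0.09,0,0,0,0],[0,0.001,-0.12,0,0,0,0],[0,0.001,-0.15,0,0,0,0]]'|grep -v rot; python3 -m creep '[[0,0,-0.02,0,0,0,0],[0,0,-0.035,0,0,0,0],[0,0,-0.05,0,0,0,0],[0,0,-0.06,0,0,0,0],[0,0,-0.07,0,0,0,0]]'|grep -v rot;python3 -c "
from h import *
st();go(.589,-.032,.027,2.7)"
```

```text
time_s: 7.88
tcp_pos: [0.5909, -0.0603, 0.0281]
wrist_force: [-0.2, -1.4, 1.1]
gripper_width: 0.006
time_s: 8.3
tcp_pos: [0.59, -0.0392, 0.0283]
wrist_force: [0.2, -2.1, 1.6]
gripper_width: 0.007
t 8.3 tcp [ 0.59   -0.0392  0.0283] phi 2.71 tilt 0.13 F [ 0.2 -2.1  1.6] M [-0.51  0.01 -0.01] g 0.007 j [ 12.  32. -18.   0. -40.  81.]
shift [-0.002, -0.024, 0.004] turn [0.001, -0.0, 0.0] rows>= 0.2
```

```bash
python3 -m creep '[[0,-0.001,-0.01,0.003,0,0,0],[0,-0.001,-0.02,0.003,0,0,0],[0,-0.001,-0.026,0.003,0,0,0],[0,-0.001,-0.032,0.003,0,0,0],[0,-0.001,-0.032,0.003,0,0,0]]'|grep -v rot;python3 -c "
from h import *
b=r.capture('scene');st()
crop(cv2.convertScaleAbs(b,alpha=1.7),300,155,400,240,7,'g6.png')
"
```

```text
time_s: 8.72
tcp_pos: [0.5891, -0.0294, 0.0273]
wrist_force: [0.3, -0.8, 0.6]
gripper_width: 0.007
t 8.77 tcp [ 0.5891 -0.0294  0.0272] phi 2.7 tilt 0.11 F [-0.7  0.5 -0.2] M [-0.07  0.01  0.01] g 0.01 j [ 13.  32. -18.   0. -40.  80.]
```

View pics/g6.png

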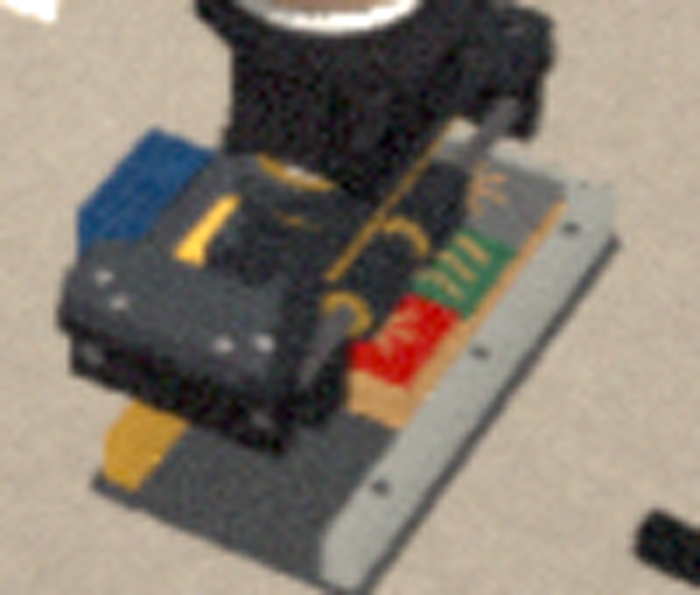

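```bash
python3 -m creep '[[0,0,-0.008,0,0,0,0],[0,0,-0.016,0,0,0,0],[0,0,-0.024,0,0,0,0],[0,0,-0.024,0,0,0,0]]'|grep -v rot;
```

```text
time_s: 9.1
tcp_pos: [0.5889, -0.0266, 0.0275]
wrist_force: [4.0, -20.8, -0.1]
gripper_width: 0.005
```

```bash
python3 -m creep '[[0,0,-0.02,0,0,0,0],[0,0,-0.02,0,0,0,0]]'|grep -v rot;  python3 -m creep '[[0,0,0.05,0,0,0,0],[0,0,0.08,-0.1,0,0,0],[0.2,0,0.16,-0.24,0,0,0],[0.3,0,0.28,-0.36,0,0,0],[0.3,0,0.4,-0.45,0,0,0]]'|grep -v rot;python3 -c "
from h import *
a=r.capture('top');b=r.capture('scene');st()
cv2.imwrite('pics/top7.png',a);cv2.imwrite('pics/scene7.png',b)
A=cv2.resize(a[175:255,245:345],None,fx=4,fy=4,interpolation=2);B=cv2.resize(b[160:240,300:400],None,fx=4,fy=4,interpolation=2)
cv2.imwrite('pics/g7.png',cv2.convertScaleAbs(np.hstack([A,B]),alpha=1.7))
go(.467,-.288,.19,-111.4)
"
```

```text
time_s: 9.27
tcp_pos: [0.5887, -0.0265, 0.0279]
wrist_force: [4.5, -26.9, 0.3]
gripper_width: 0.004
time_s: 9.68
tcp_pos: [0.5945, -0.13, 0.1546]
wrist_force: [2.0, 0.7, -0.9]
gripper_width: 0.148
t 9.78 tcp [ 0.5971 -0.1333  0.1579] phi 2.51 tilt 1.0 F [-0.   0.6 -0.4] M [ 0.06 -0.04 -0.01] g 0.235 j [  3.  24.  -9.   1. -56.  89.]
shift [-0.455, 0.498, -0.103] turn [0.0, -0.007, 0.633] rows>= 15.9
```

View pics/g7.png

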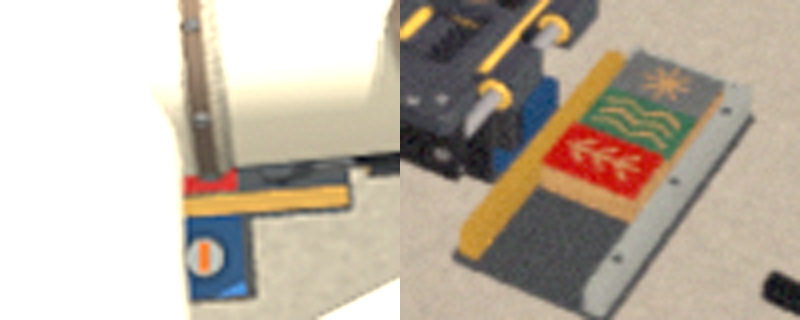

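```bash
python3 -m creep '[[0.5,-0.05,0.05,-0.03,0,0,0.04],[0.6,-0.12,0.12,-0.08,0,0,0.08],[0.7,-0.2,0.2,-0.103,0,0,0.12],[0.8,-0.27,0.28,-0.103,0,0,0.16],[1,-0.33,0.36,-0.103,0,-0.005,0.2]]'|head -2;python3 -c "
from h import *
st();go(.467,-.288,.19,-111.4)"
```

```text
time_s: 10.2
tcp_pos: [0.5008, -0.245, 0.1896]
t 10.2 tcp [ 0.5008 -0.245   0.1896] phi -33.36 tilt 0.64 F [-0.5  0.  -1. ] M [ 0.03  0.01 -0.  ] g 0.589 j [ -9.  18. -14.   1. -59.  65.]
shift [-0.015, 0.182, 0.001] turn [0.003, -0.003, 0.434] rows>= 10.9
```

```bash
python3 -m creep '[[1,-0.005,0.05,0,0,0,0.04],[1,-0.01,0.1,0,0,0,0.08],[1,-0.015,0.14,0,0,0,0.12],[1,-0.015,0.182,0,0,0,0.16],[1,-0.015,0.182,0,0,0,0.2]]'|head -2;python3 -c "
from h import *
st();go(.467,-.288,.19,-111.4)"
```

```text
time_s: 10.62
tcp_pos: [0.4656, -0.2886, 0.1894]
t 10.62 tcp [ 0.4656 -0.2886  0.1894] phi -69.31 tilt 0.62 F [-0.4  0.3  0.1] M [ 0.04 -0.05 -0.05] g 0.953 j [-15.  17. -15.   1. -58.  35.]
shift [-0.0, -0.005, -0.002] turn [0.002, -0.003, 0.234] rows>= 5.9
```

```bash
python3 -m creep '[[1,0,-0.003,0,0,0,0.04],[1,0,-0.005,0,0,0,0.08],[1,0,-0.005,0,0,0,0.12],[1,0,-0.005,0,0,0,0.16],[1,0,-0.005,0,0,0,0.2]]'|head -2;python3 -m creep '[[1,0,0,0,0,0,0.034],[1,0,0,0,0.002,-0.003,0.034],[1,0,0,0,0.002,-0.003,0.034]]'|head -2;python3 -c "
from h import *
st();go(.467,-.288,.105,-111.4)
a=r.capture('top');b=r.capture('scene')
cv2.imwrite('pics/g8.png',np.hstack([cv2.resize(a[200:330,360:490],None,fx=3,fy=3),cv2.resize(b[170:300,150:280],None,fx=3,fy=3)]))
"
```

```text
time_s: 11.03
tcp_pos: [0.4668, -0.2872, 0.1885]
time_s: 11.28
tcp_pos: [0.4666, -0.2867, 0.1879]
t 11.28 tcp [ 0.4666 -0.2867  0.1879] phi -110.96 tilt 0.09 F [ 0.7 -0.5  0. ] M [ 0.07 -0.08 -0.05] g 1.002 j [-15.  17. -15.  -0. -58.  -6.]
shift [0.004, -0.002, 0.276] turn [-0.0, 0.0, 0.002] rows>= 2.0
```

View pics/g8.png

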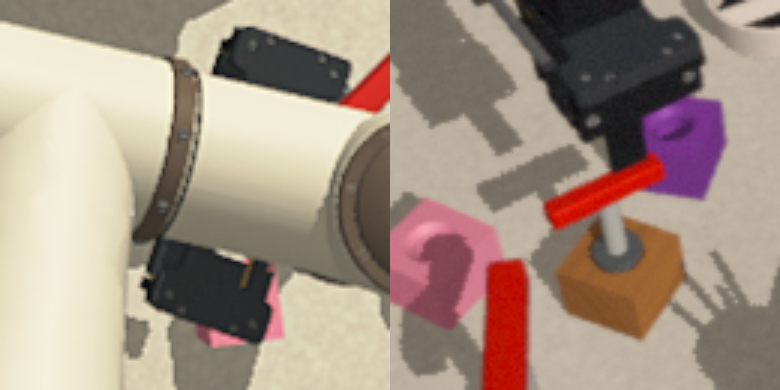

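```bash
python3 -m creep '[[1,0.004,-0.002,0.1,0,0,0.002],[1,0.004,-0.002,0.2,0,0,0.002],[1,0.004,-0.002,0.276,0,0,0.002],[1,0.004,-0.002,0.276,0,0,0.002]]'|grep -v rot;python3 -c "
from h import *
st()
b=r.capture('scene')
crop(b,180,190,270,290,6,'g9.png')
go(.467,-.288,.105,-111.4)
"
```

```text
time_s: 11.72
tcp_pos: [0.4637, -0.287, 0.1007]
wrist_force: [-0.2, 0.2, -0.7]
gripper_width: 1.0
t 11.72 tcp [ 0.4637 -0.287   0.1007] phi -111.35 tilt 0.49 F [-0.2  0.2 -0.7] M [0.11 0.08 0.  ] g 1.0 j [-15.  23. -21.  -0. -47.  -7.]
shift [-0.001, -0.005, -0.006] turn [0.001, -0.0, 0.001] rows>= 0.1
```

View pics/g9.png

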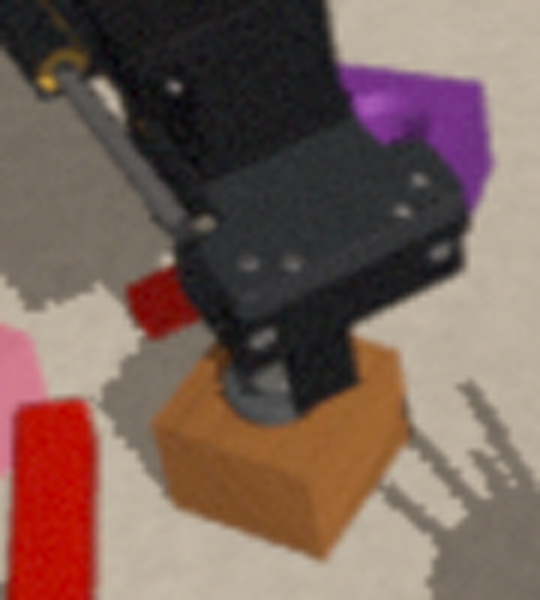

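```bash
python3 -m creep '[[1,-0.001,-0.005,-0.014,0.001,0,0.001],[1,-0.001,-0.005,-0.014,0.001,0,0.001],[0.6,-0.001,-0.005,-0.014,0.001,0,0.001],[0.3,-0.001,-0.005,-0.014,0.001,0,0.001],[0.3,-0.001,-0.005,-0.014,0.001,0,0.001]]'|grep -v rot;python3 -m creep '[[0.3,0,0,0,0,0,0],[0.3,0,0,0,0,0,0],[0.3,0,0,0,0,0,0],[0.3,0,0,0,0,0,0],[0.3,0,0,0,0,0,0]]' |tail -1; python3 -c "
from h import *
st();go(.467,-.288,.105,-111.4)"
```

```text
time_s: 12.18
tcp_pos: [0.4675, -0.2883, 0.1086]
wrist_force: [1.2, -0.7, -0.4]
gripper_width: 0.856
gripper_width: 0.479
t 12.6 tcp [ 0.4674 -0.2883  0.1085] phi -111.47 tilt 0.06 F [ 1.2 -0.1  0.2] M [ 0.09 -0.07 -0.04] g 0.479 j [-15.  22. -20.   0. -47.  -7.]
shift [-0.0, 0.002, 0.012] turn [-0.0, -0.0, -0.0] rows>= 0.1
```

```bash
python3 -m creep '[[0.2,0,0,0.008,0,0,0],[0.1,0,0,0.008,0,0,0],[0,0,0,0.008,0,0,0],[0,0,0,0.008,0,0,0],[0,0,0,0.008,0,0,0]]' |tail -2;python3 -m creep '[[0,0,0,0,0,0,0],[0,0,0,0,0,0,0],[0,0,0,0,0,0,0]]' |tail -1; python3 -c "
from h import *
st()"
```

```text
wrist_force: [0.6, -0.3, -1.3]
gripper_width: 0.18
gripper_width: 0.176
t 13.27 tcp [ 0.4675 -0.2883  0.106 ] phi -111.47 tilt 0.06 F [-0.4 -0.7  0. ] M [ 0.01 -0.23  0.01] g 0.176 j [-15.  22. -20.   0. -47.  -7.]
```

```bash
python3 -m creep '[[0,0,0,0,0,0,0],[0,0,0,0,0,0,0],[0,0,0,0,0,0,0]]' |tail -1; python3 -c "
from h import *
st()"
```

```text
gripper_width: 0.18
t 13.52 tcp [ 0.4675 -0.2883  0.106 ] phi -111.47 tilt 0.06 F [ 0.  -0.5 -0.8] M [ 0.05 -0.15 -0.06] g 0.18 j [-15.  22. -20.   0. -47.  -7.]
```

```bash
python3 -m creep '[[0,0,0,-0.06,0,0,0],[0,0,0,-0.13,0,0,0],[0,0,0,-0.2,0,0,0],[0,0,0,-0.22,0,0,0],[0,0,0,-0.22,0,0,0]]' |grep -v rot; python3 -c "
from h import *
st()
b=r.capture('scene');a=r.capture('top')
cv2.imwrite('pics/scene10.png',b);cv2.imwrite('pics/top10.png',a)
crop(b,170,150,270,290,4,'g10.png')
go(.5155,.004,.165,2)
"
```

```text
time_s: 13.93
tcp_pos: [0.4682, -0.2884, 0.1734]
wrist_force: [-0.2, 0.4, -2.7]
gripper_width: 0.181
t 13.93 tcp [ 0.4682 -0.2884  0.1734] phi -111.48 tilt 0.27 F [-0.2  0.4 -2.7] M [ 0.12 -0.07  0.04] g 0.181 j [-15.  18. -16.   0. -56.  -7.]
shift [-0.964, 0.205, 0.02] turn [0.0, 0.0, -0.631] rows>= 15.9
```

View pics/g10.png

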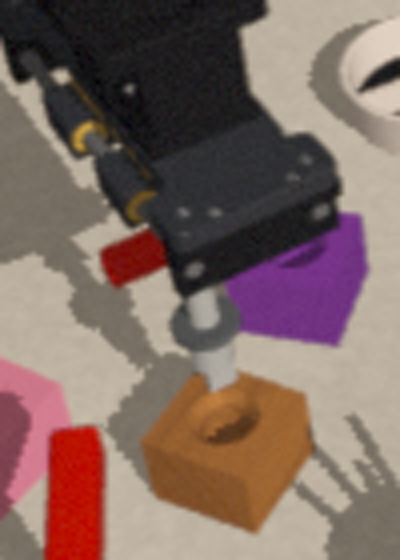

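```bash
python3 -c "
from h import *
z=.1734+.001
print('collar proj',proj('scene',[.4682,-.2884,z-.059]), proj('scene',[.4682,-.2884,z-.096]))
b=cv2.imread('pics/scene10.png')
im=cv2.resize(b[215:275,200:255],None,fx=10,fy=10,interpolation=cv2.INTER_CUBIC)
im=cv2.convertScaleAbs(im,alpha=1.4)
for p in proj('scene',[[.4682,-.2884,z-.056],[.4682,-.2884,z-.062],[.4682,-.2884,z-.096]]):
    c=tuple(int(v) for v in ((p-[200,215]+.5)*10-.5)); cv2.circle(im,c,3,(0,255,0),-1)
for d in (13,18):
  t=np.linspace(0,6.28,60); P=proj('scene',np.c_[.4675+.001*d*np.cos(t),-.2883+.001*d*np.sin(t),np.full(60,.045 if d==18 else .040)])
  cv2.polylines(im,[(((P-[200,215]+.5)*10-.5)).astype(np.int32)],True,(255,0,0),1)
cv2.imwrite('pics/g11.png',im)
"
```

```text
collar proj [[221.58743897 230.05187715]] [[224.23728464 242.84145507]]
```

View pics/g11.png

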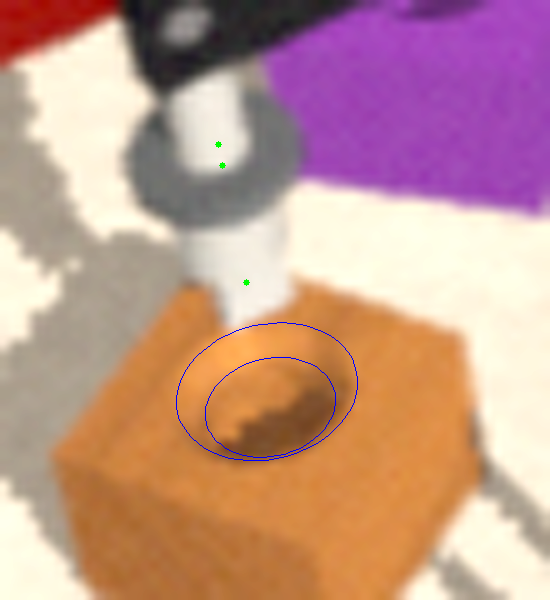

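```bash
python3 -m creep '[[0,-0.05,0.02,0,0,0,-0.039],[0,-0.13,0.04,0,0,0,-0.078],[0,-0.22,0.06,0,0,0,-0.117],[0,-0.32,0.08,0,0,0,-0.156],[0,-0.42,0.1,0,0,0,-0.195]]' |grep -v rot;python3 -c "
from h import *
st();go(.516,.0033,.172,-1)"
```

```text
time_s: 14.45
tcp_pos: [0.4836, -0.1584, 0.1689]
wrist_force: [1.3, 0.6, -2.8]
gripper_width: 0.178
t 14.45 tcp [ 0.4836 -0.1584  0.1689] phi -76.14 tilt 0.28 F [ 1.3  0.6 -2.8] M [ 0.06 -0.12  0.01] g 0.178 j [  0.  15. -21.  -0. -54.  14.]
shift [-0.497, -0.234, -0.01] turn [0.001, 0.002, -0.417] rows>= 10.5
```

```bash
python3 -m creep '[[0,-0.1,-0.05,-0.01,0,0,-0.039],[0,-0.2,-0.1,-0.01,0,0,-0.078],[0,-0.3,-0.15,-0.01,0,0,-0.117],[0,-0.4,-0.19,-0.01,0,0,-0.156],[0,-0.48,-0.23,-0.01,0,0,-0.195]]' |grep -v rot;python3 -c "
from h import *
st();go(.516,.0033,.172,-1)"
```

```text
time_s: 14.87
tcp_pos: [0.5149, -0.0001, 0.17]
wrist_force: [-0.1, -0.6, -2.5]
gripper_width: 0.181
t 14.87 tcp [ 5.149e-01 -1.000e-04  1.700e-01] phi -40.65 tilt 0.49 F [-0.1 -0.6 -2.5] M [-0.06 -0.08 -0.05] g 0.181 j [ 18.  15. -20.  -0. -55.  32.]
shift [-0.005, -0.011, -0.007] turn [0.001, 0.003, -0.22] rows>= 5.5
```

```bash
python3 -m creep '[[0,-0.003,-0.005,-0.007,0,0,-0.039],[0,-0.005,-0.011,-0.007,0,0,-0.078],[0,-0.005,-0.011,-0.007,0,0,-0.117],[0,-0.005,-0.011,-0.007,0,0,-0.156],[0,-0.005,-0.011,-0.007,0,0,-0.195]]' |head -1;python3 -m creep '[[0,0,0,0,0,0,-0.025],[0,0,0,0,0,0,-0.025],[0,0,0,0,0,0,-0.025]]' |head -1;python3 -c "
from h import *
st();go(.516,.0033,.16,-1)"
```

```text
time_s: 15.28
time_s: 15.53
t 15.53 tcp [0.5137 0.0032 0.1685] phi -0.85 tilt 0.91 F [ 0.1 -0.7 -2.2] M [ 0.   -0.06  0.06] g 0.182 j [ 18.  16. -20.  -0. -55.  71.]
shift [0.008, -0.001, 0.028] turn [0.0, 0.005, 0.001] rows>= 0.2
```

```bash
python3 -m creep '[[0,0.008,0,0.028,0,0.005,0],[0,0.008,0,0.05,0,0.005,0],[0,0.008,0,0.06,0,0.005,0],[0,0.008,0,0.06,0,0.005,0]]' |head -1;python3 -c "
from h import *
st()
b=r.capture('scene');a=r.capture('top');s=r.sense();p=s['tcp_pos'];R=np.array(s['ee_rot'])
cv2.imwrite('pics/scene12.png',b)
x0,y0=290,140
im=cv2.convertScaleAbs(cv2.resize(b[y0:y0+70,x0:x0+75],None,fx=8,fy=8,interpolation=cv2.INTER_CUBIC),alpha=1.8)
f=lambda P:((P-[x0,y0]+.5)*8-.5)
for h in(.055,.061,.095):
    c=f(proj('scene',p+R[:,2]*h)[0]); cv2.circle(im,tuple(int(v) for v in c),3,(0,255,0),-1)
t=np.linspace(0,6.28,60)
for d in(13,18):
    cv2.polylines(im,[f(proj('scene',np.c_[.516+.001*d*np.cos(t),.0033+.001*d*np.sin(t),np.full(60,.045 if d==18 else .040)])).astype(np.int32)],True,(0,0,255),1)
cv2.imwrite('pics/g12.png',im)
cv2.imwrite('pics/g12t.png',a[150:300,220:380].repeat(4,0).repeat(4,1))
go(.516,.0033,.15,-1)"
```

```text
time_s: 15.87
t 15.87 tcp [0.515  0.0029 0.1492] phi -0.91 tilt 0.2 F [-0.1  0.7 -1.5] M [-0.07 -0.   -0.  ] g 0.178 j [ 18.  17. -22.   0. -52.  71.]
shift [0.0, -0.001, 0.001] turn [0.0, 0.0, 0.001] rows>= 0.0
```

View pics/g12.png

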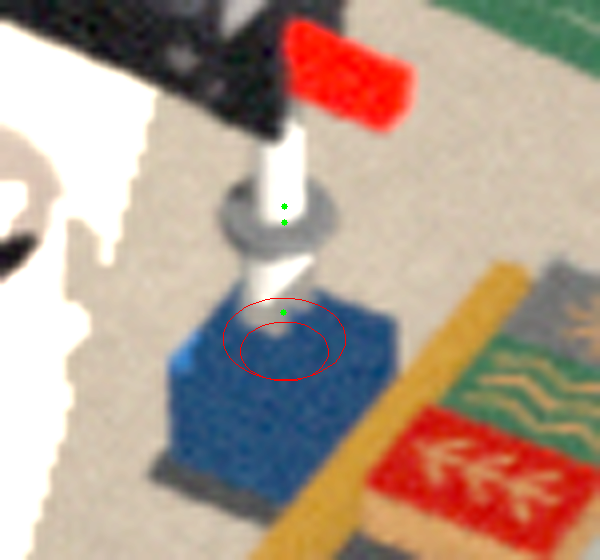

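View pics/g12t.png

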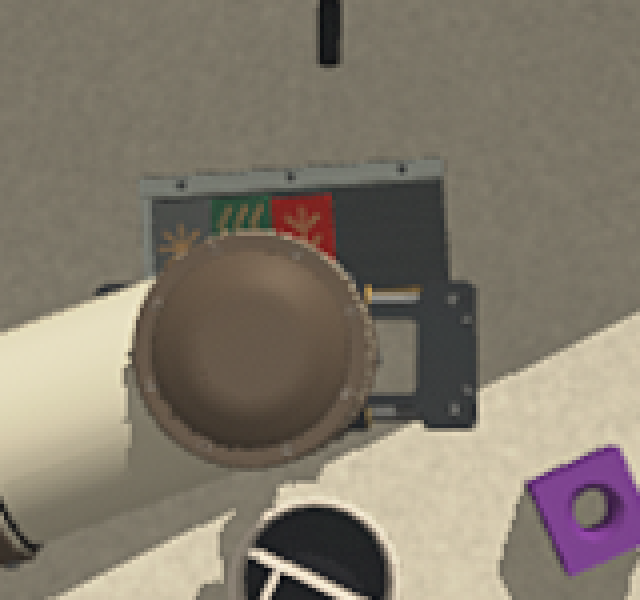

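```bash
python3 -c "
from h import *
st();go(.5165,.0036,.14,-1)"; python3 -m creep '[[0,0.004,-0.002,0.01,0,0,0],[0,0.004,-0.002,0.02,0,0,0],[0,0.004,-0.002,0.03,0,0,0],[0,0.004,-0.002,0.03,0,0,0]]' |grep -v rot;python3 -c "
from h import *
st();go(.5165,.0036,.13,-1)"
```

```text
t 15.97 tcp [0.5159 0.0031 0.1504] phi -0.87 tilt 0.07 F [ 0.5  0.6 -1.1] M [ 0.02 -0.01  0.01] g 0.182 j [ 18.  17. -22.   0. -52.  71.]
shift [0.002, -0.002, 0.035] turn [0.0, 0.0, 0.001] rows>= 0.2
time_s: 16.3
tcp_pos: [0.5167, 0.0036, 0.1406]
wrist_force: [-0.3, -0.6, -2.3]
gripper_width: 0.179
t 16.3 tcp [0.5167 0.0036 0.1406] phi -0.89 tilt 0.13 F [-0.3 -0.6 -2.3] M [-0.06  0.   -0.01] g 0.179 j [ 18.  17. -23.   0. -50.  71.]
shift [-0.0, -0.0, 0.035] turn [0.0, 0.001, 0.001] rows>= 0.3
```

```bash
for i in 1; do python3 -m creep '[[0,0,0,0.012,0,0,0],[0,0,0,0.024,0,0,0],[0,0,0,0.036,0,0,0],[0,0,0,0.036,0,0,0]]' |grep -v rot; done;python3 -c "
from h import *
st()"
```

```text
time_s: 16.63
tcp_pos: [0.5161, 0.0034, 0.1289]
wrist_force: [-0.8, -0.2, -2.3]
gripper_width: 0.18
t 16.63 tcp [0.5161 0.0034 0.1289] phi -0.9 tilt 0.22 F [-0.8 -0.2 -2.3] M [-0.09 -0.01 -0.01] g 0.18 j [ 18.  18. -23.   0. -49.  71.]
```

```bash
python3 -m creep '[[0,0,0,0.015,0,0,0],[0,0,0,0.03,0,0,0],[0,0,0,0.04,0,0,0],[0,0,0,0.045,0,0,0]]' |grep -v rot; python3 -c "
from h import *
st();go(.5163,.0036,.106,-1)"
```

```text
time_s: 16.97
tcp_pos: [0.5159, 0.0033, 0.1148]
wrist_force: [1.1, -0.3, -0.2]
gripper_width: 0.177
t 16.97 tcp [0.5159 0.0033 0.1148] phi -0.9 tilt 0.27 F [ 1.1 -0.3 -0.2] M [-0.19 -0.05  0.01] g 0.177 j [ 18.  19. -24.   0. -47.  71.]
shift [0.001, -0.001, 0.029] turn [0.001, 0.001, 0.001] rows>= 0.2
```

```bash
python3 -m creep '[[0,0,0,0.01,0,0,0],[0,0,0,0.02,0,0,0],[0,0,0,0.028,0,0,0],[0,0,0,0.028,0,0,0],[0,0,0,0.03,0,0,0]]' |grep -v rot; python3 -c "
from h import *
st();b=r.capture('scene');crop(cv2.convertScaleAbs(b,alpha=1.8),290,140,365,210,8,'g13.png')"
```

```text
time_s: 17.38
tcp_pos: [0.516, 0.0033, 0.1059]
wrist_force: [-0.8, -0.1, 2.8]
gripper_width: 0.181
t 17.38 tcp [0.516  0.0033 0.1059] phi -0.89 tilt 0.26 F [-0.8 -0.1  2.8] M [0.06 0.35 0.  ] g 0.181 j [ 18.  20. -25.   0. -46.  71.]
```

View pics/g13.png

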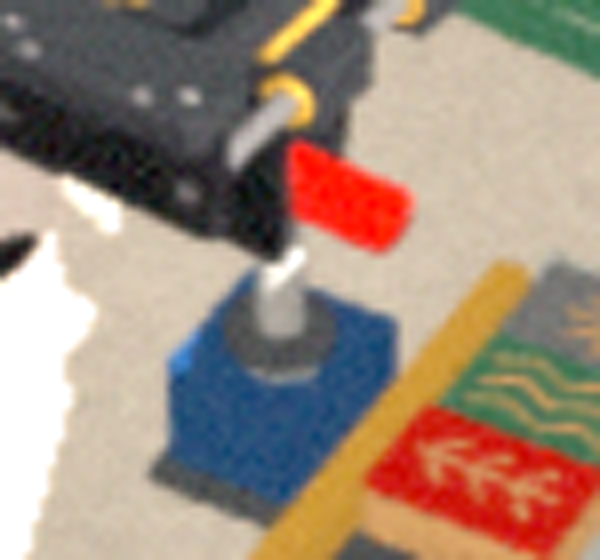

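```bash
python3 -m creep '[[0,0,0,0.001,0,0,0.03],[0,0,0,0.001,0,0,0.06],[0,0,0,0.001,0,0,0.09],[0,0,0,0.001,0,0,0.12],[0,0,0,0.001,0,0,0.15]]' |grep -v rot; python3 -c "
from h import *
st();go(.516,.0033,.1055,-98)"
```

```text
time_s: 17.85
tcp_pos: [0.5162, 0.0032, 0.1059]
wrist_force: [0.3, -1.7, -1.1]
gripper_width: 0.182
t 17.85 tcp [0.5162 0.0032 0.1059] phi -28.11 tilt 0.23 F [ 0.3 -1.7 -1.1] M [-0.22 -0.19  0.13] g 0.182 j [ 18.  20. -25.   0. -46.  43.]
shift [-0.001, 0.0, 0.001] turn [0.001, -0.0, 0.388] rows>= 9.8
```

```bash
python3 -m creep '[[0,0,0,0.001,0,0,0.03],[0,0,0,0.001,0,0,0.06],[0,0,0,0.001,0,0,0.09],[0,0,0,0.001,0,0,0.12],[0,0,0,0.001,0,0,0.15]]' |grep -v rot; python3 -c "
from h import *
st();go(.516,.0033,.1055,-98)"
```

```text
time_s: 18.27
tcp_pos: [0.5166, 0.0034, 0.1059]
wrist_force: [0.4, 0.1, -1.4]
gripper_width: 0.181
t 18.27 tcp [0.5166 0.0034 0.1059] phi -55.33 tilt 0.17 F [ 0.4  0.1 -1.4] M [ 0.4  -0.06  0.14] g 0.181 j [ 18.  20. -25.   0. -45.  16.]
shift [-0.001, 0.002, 0.001] turn [0.001, -0.0, 0.237] rows>= 6.0
```

```bash
python3 -m creep '[[0,0,0,0.001,0,0,0.03],[0,0,0,0.001,0,0,0.06],[0,0,0,0.001,0,0,0.09],[0,0,0,0.001,0,0,0.12],[0,0,0,0.001,0,0,0.15]]' |grep -v rot; python3 -c "
from h import *
st();b=r.capture('scene');cv2.imwrite('pics/scene14.png',b);crop(cv2.convertScaleAbs(b,alpha=1.8),280,130,400,240,6,'g14.png')"
```

```text
time_s: 18.68
tcp_pos: [0.517, 0.0038, 0.106]
wrist_force: [-0.2, 0.2, -0.3]
gripper_width: 0.179
t 18.68 tcp [0.517  0.0038 0.106 ] phi -82.55 tilt 0.1 F [-0.2  0.2 -0.3] M [ 0.4  -0.11  0.15] g 0.179 j [ 18.  20. -25.   0. -45. -11.]
```

View pics/g14.png

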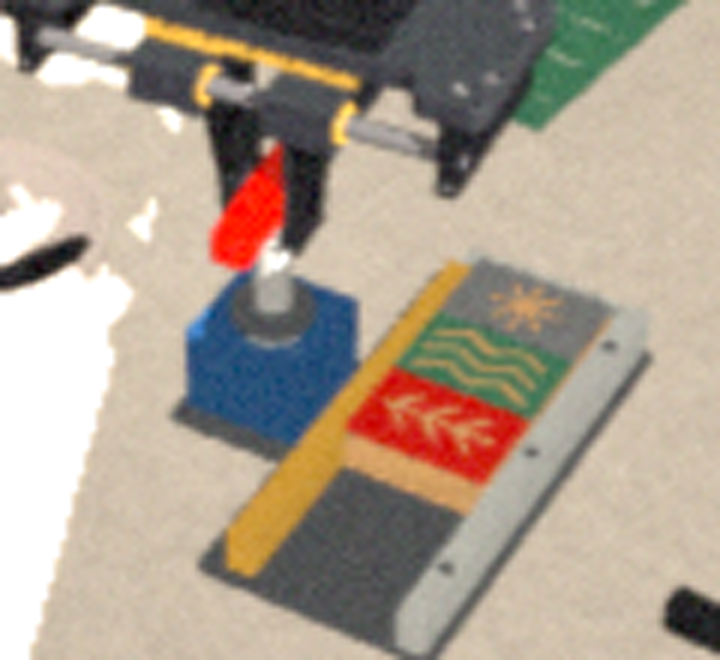

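```bash
python3 -m creep '[[0,0,0,0.001,0,0,0.02],[0,0,0,0.001,0,0,0.04],[0,0,0,0.001,0,0,0.06],[0,0,0,0.001,0,0,0.08],[0,0,0,0.001,0,0,0.08]]' |grep -v rot; python3 -c "
from h import *
st()"
```

```text
time_s: 19.15
tcp_pos: [0.5172, 0.004, 0.1059]
wrist_force: [0.5, 1.0, 0.6]
gripper_width: 0.184
t 19.15 tcp [0.5172 0.004  0.1059] phi -97.08 tilt 0.05 F [0.5 1.  0.6] M [0.53 0.06 0.05] g 0.184 j [ 18.  20. -25.   0. -45. -26.]
```

```bash
python3 -m creep '[[0,0,0,0.001,0,0,0.02],[0,0,0,0.001,0,0,0.04],[0,0,0,0.001,0,0,0.05],[0,0,0,0.001,0,0,0.05]]' |grep -v rot; python3 -c "
from h import *
st();b=r.capture('scene');crop(cv2.convertScaleAbs(b,alpha=1.8),280,130,400,240,6,'g15.png')"
```

```text
time_s: 19.48
tcp_pos: [0.5174, 0.0042, 0.1059]
wrist_force: [-0.9, 1.0, 0.3]
gripper_width: 0.184
t 19.48 tcp [0.5174 0.0042 0.1059] phi -105.84 tilt 0.06 F [-0.9  1.   0.3] M [0.49 0.11 0.46] g 0.184 j [ 18.  20. -25.   0. -45. -34.]
```

View pics/g15.png

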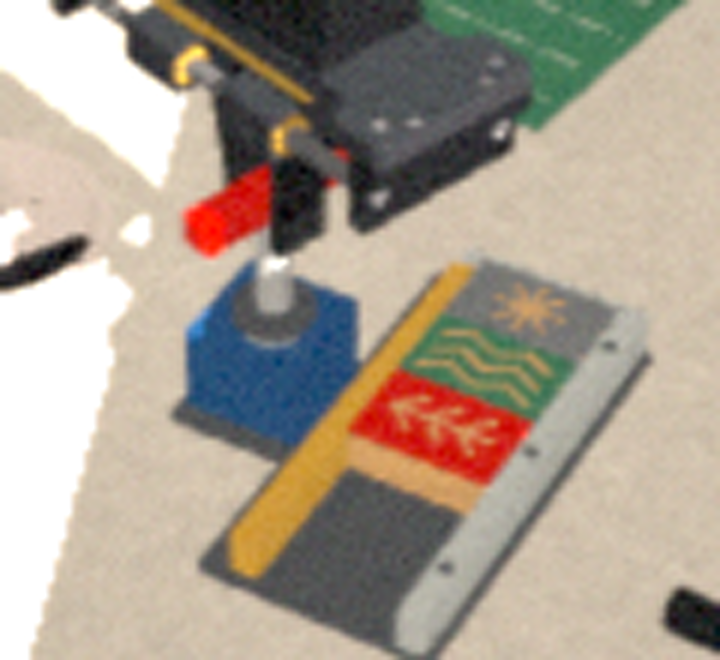

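```bash
python3 -m creep '[[0,0,0,0,0,0,-0.02],[0,0,0,0,0,0,-0.045],[0,0,0,-0.01,0,0,-0.045],[0,0,0,-0.03,0,0,-0.045],[0,0,0,-0.05,0,0,-0.045]]' |grep -v rot; python3 -m creep '[[0,0,0,-0.03,0,0,0],[0,0,0,-0.07,0,0,0],[0,0,0,-0.12,0,0,0],[0,0,0,-0.17,0,0,0],[0,0,0,-0.18,0,0,0]]' |grep -v rot;python3 -c "
from h import *
st();b=r.capture('scene');crop(cv2.convertScaleAbs(b,alpha=1.8),280,120,400,230,6,'g16.png');go(.4675,-.2883,.172,-97)"
```

```text
time_s: 19.95
tcp_pos: [0.5171, 0.004, 0.1212]
wrist_force: [-0.6, 1.4, -2.0]
gripper_width: 0.178
time_s: 20.37
tcp_pos: [0.5189, 0.0042, 0.1789]
wrist_force: [0.8, -0.2, -1.9]
gripper_width: 0.183
t 20.37 tcp [0.5189 0.0042 0.1789] phi -97.78 tilt 0.3 F [ 0.8 -0.2 -1.9] M [ 0.07 -0.16  0.01] g 0.183 j [ 18.  15. -20.   0. -55. -26.]
shift [0.989, 0.036, 0.02] turn [-0.001, 0.0, -0.004] rows>= 7.1
```

View pics/g16.png

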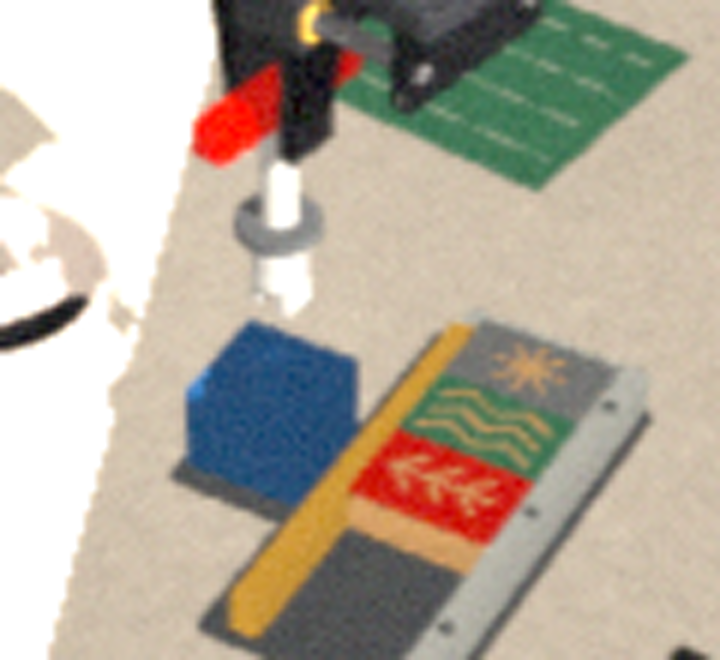

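```bash
python3 -m creep '[[0,0.12,0.004,0.01,0,0,0],[0,0.25,0.008,0.01,0,0,0],[0,0.38,0.014,0.02,0,0,0],[0,0.51,0.018,0.02,0,0,0],[0,0.64,0.023,0.02,0,0,-0.004]]' |grep -v rot; python3 -c "
from h import *
st();go(.4675,-.2883,.165,-97)"
```

```text
time_s: 20.83
tcp_pos: [0.4844, -0.1864, 0.1714]
wrist_force: [1.6, -0.4, -1.9]
gripper_width: 0.177
t 20.83 tcp [ 0.4844 -0.1864  0.1714] phi -97.06 tilt 0.16 F [ 1.6 -0.4 -1.9] M [ 0.08 -0.18  0.03] g 0.177 j [ -3.  15. -20.  -0. -54.  -4.]
shift [0.344, 0.014, 0.021] turn [-0.001, 0.0, -0.0] rows>= 2.5
```

```bash
python3 -m creep '[[0,0.11,0.005,0.01,0,0,0],[0,0.22,0.01,0.015,0,0,0],[0,0.32,0.014,0.021,0,0,0],[0,0.344,0.014,0.021,0,0,0],[0,0.344,0.014,0.021,0,0,0]]' |grep -v rot; python3 -m creep '[[0,0,0,0,0,0,0],[0,0,0,0,0,0,0]]' |grep -v rot; python3 -c "
from h import *
st();go(.4675,-.2883,.15,-97)
b=r.capture('scene');s=r.sense();p=s['tcp_pos'];R=np.array(s['ee_rot'])
x0,y0=195,205
im=cv2.convertScaleAbs(cv2.resize(b[y0:y0+75,x0:x0+65],None,fx=8,fy=8,interpolation=cv2.INTER_CUBIC),alpha=1.4)
f=lambda P:((P-[x0,y0]+.5)*8-.5)
for h in(.055,.061,.095):
    c=f(proj('scene',p+R[:,2]*h)[0]); cv2.circle(im,tuple(int(v) for v in c),3,(0,255,0),-1)
t=np.linspace(0,6.28,60)
for d in(13,18):
    cv2.polylines(im,[f(proj('scene',np.c_[.4675+.001*d*np.cos(t),-.2883+.001*d*np.sin(t),np.full(60,.045 if d==18 else .040)])).astype(np.int32)],True,(255,0,0),1)
cv2.imwrite('pics/g17.png',im)"
```

```text
time_s: 21.25
tcp_pos: [0.4664, -0.29, 0.1641]
wrist_force: [0.5, 0.3, -1.5]
gripper_width: 0.18
time_s: 21.42
tcp_pos: [0.4661, -0.2891, 0.1637]
wrist_force: [0.7, -0.8, -1.5]
gripper_width: 0.176
t 21.42 tcp [ 0.4661 -0.2891  0.1637] phi -97.28 tilt 0.08 F [ 0.7 -0.8 -1.5] M [ 0.12 -0.07 -0.05] g 0.176 j [-15.  19. -17.  -0. -55.   8.]
shift [-0.003, -0.004, 0.046] turn [0.0, 0.0, -0.002] rows>= 0.3
```

View pics/g17.png

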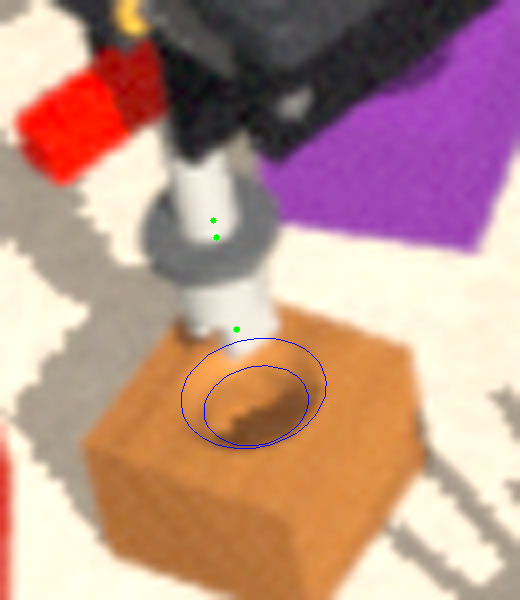

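```bash
python3 -m creep '[[0,-0.003,-0.004,0.02,0,0,0],[0,-0.003,-0.004,0.04,0,0,0],[0,-0.003,-0.004,0.06,0,0,0],[0,-0.003,-0.004,0.08,0,0,0],[0,-0.003,-0.004,0.08,0,0,0]]' |grep -v rot; python3 -c "
from h import *
st();go(.4675,-.2883,.106,-97)"
```

```text
time_s: 21.88
tcp_pos: [0.4671, -0.2875, 0.1381]
wrist_force: [-0.7, 0.3, -1.7]
gripper_width: 0.179
t 21.88 tcp [ 0.4671 -0.2875  0.1381] phi -97.22 tilt 0.18 F [-0.7  0.3 -1.7] M [ 0.02 -0.1   0.01] g 0.179 j [-15.  20. -18.  -0. -52.   8.]
shift [0.003, -0.002, 0.107] turn [0.001, 0.001, -0.001] rows>= 0.8
```

```bash
python3 -m creep '[[0,0.002,-0.001,0.025,0,0,0],[0,0.002,-0.001,0.05,0,0,0],[0,0.002,-0.001,0.075,0,0,0],[0,0.002,-0.001,0.1,0,0,0],[0,0.002,-0.001,0.108,0,0,0]]' |grep -v rot; python3 -m creep '[[0,0,0,0.002,0,0,0],[0,0,0,0.004,0,0,0]]' |grep -v rot
```

```text
time_s: 22.3
tcp_pos: [0.4673, -0.2882, 0.1059]
wrist_force: [-4.3, 4.4, 15.2]
gripper_width: 0.18
time_s: 22.47
tcp_pos: [0.4673, -0.2881, 0.1059]
wrist_force: [-4.1, 4.1, 10.9]
gripper_width: 0.181
```

```bash
python3 -m creep '[[0.3,0,0,0,0,0,0],[0.5,0,0,0,0,0,0],[0.6,0,0,0,0,0,0],[0.7,0,0,0,0,0,0],[0.7,0,0,0,0,0,0]]' |grep -v rot;python3 -m creep '[[0.7,0,0,0,0,0,0],[0.7,0,0,0,0,0,0],[0.7,0,0,-0.06,0,0,0],[0.7,0,0,-0.15,0,0,0],[0.7,0,0,-0.25,0,0,0]]' |grep -v rot; python3 -c "
from h import *
st();b=r.capture('scene');cv2.imwrite('pics/scene18.png',b);crop(b,170,150,270,290,4,'g18.png');go(.35,-.35,.22,-97)"
```

```text
time_s: 22.88
tcp_pos: [0.4673, -0.2882, 0.1057]
wrist_force: [-0.7, 0.0, -0.9]
gripper_width: 0.468
time_s: 23.3
tcp_pos: [0.4665, -0.288, 0.1801]
wrist_force: [0.5, -0.8, -0.2]
gripper_width: 0.694
t 23.3 tcp [ 0.4665 -0.288   0.1801] phi -97.15 tilt 0.48 F [ 0.5 -0.8 -0.2] M [ 0.1  -0.18 -0.03] g 0.694 j [-15.  18. -15.  -0. -58.   8.]
shift [0.248, 0.374, -0.108] turn [-0.002, -0.001, -0.0] rows>= 3.3
```

View pics/g18.png

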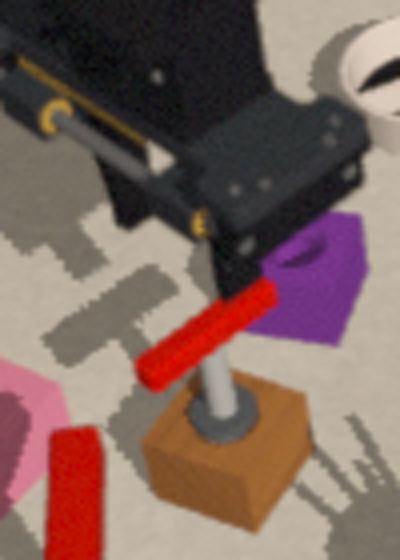

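```bash
python3 -m creep '[[0.7,0.02,0.04,-0.1,0,0,0],[0.7,0.07,0.12,-0.15,0,0,0],[0.7,0.13,0.22,-0.15,0,0,0],[0.7,0.19,0.32,-0.15,0,0,0],[0.7,0.24,0.37,-0.15,0,0,0]]' |grep -v rot; python3 -m creep '[[0.7,0,0,0,0,0,0],[0.7,0,0,0,0,0,0]]' |head -2; python3 -c "
from h import *
st();b=r.capture('scene');a=r.capture('top');cv2.imwrite('pics/scene19.png',b);cv2.imwrite('pics/top19.png',a)
A=cv2.resize(a[170:260,245:345],None,fx=4,fy=4,interpolation=2);B=cv2.resize(b[160:250,300:400],None,fx=4,fy=4,interpolation=2)
cv2.imwrite('pics/g19.png',cv2.convertScaleAbs(np.hstack([A,B]),alpha=1.7))"
```

```text
time_s: 23.77
tcp_pos: [0.3484, -0.3476, 0.233]
wrist_force: [1.0, -0.0, -1.4]
gripper_width: 0.698
time_s: 23.93
tcp_pos: [0.3475, -0.348, 0.2332]
t 23.93 tcp [ 0.3475 -0.348   0.2332] phi -97.21 tilt 0.41 F [-0.4  0.5  0. ] M [ 0.13 -0.06 -0.04] g 0.695 j [-26.   9. -19.   0. -62.  19.]
```

View pics/g19.png

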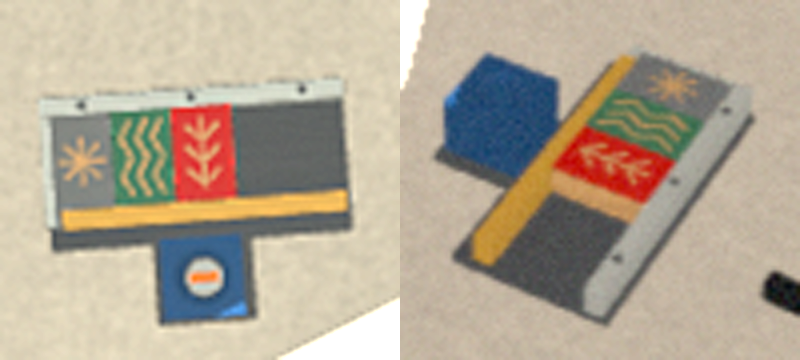

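View pics/top19.png

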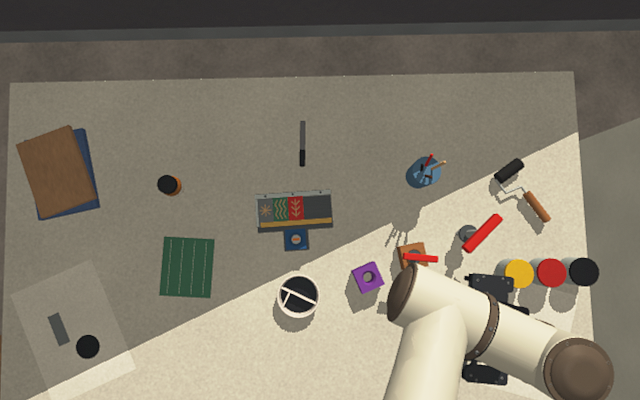

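```bash
python3 - <<'E'
from h import *
a=cv2.imread("pics/top19.png")
im=a[230:250,285:310].astype(float)
w=np.clip(im[...,2]-im[...,0]-40,0,None); w[w<15]=0
ys,xs=np.mgrid[:20,:25]; C=np.cov(np.c_[xs.ravel(),ys.ravel()].T,aweights=w.ravel()); e,V=np.linalg.eigh(C); d=V[:,1]
p=np.array([(w*xs).sum()/w.sum()+285,(w*ys).sum()/w.sum()+230]); A=back("top",p+4*d,.022);B=back("top",p-4*d,.022); print("bar",np.degrees(np.arctan2(*(A-B)[1::-1])))
for t in("block_a_mid","block_b_mid","block_c_mid"):
    for n in("top","scene"):
        for d in r.outline_of(n,t)[:2]:
            ys,xs=np.nonzero(d["pixels"]); m=(d["pixels"]).astype(np.uint8)
            W=np.array([back(n,p,.029)[:2] for p in np.c_[xs,ys]],np.float32); c,s,an=cv2.minAreaRect(W*1000)
            if n=="top": 
                q=np.array([.5785,.007,.047]); dd=np.array(c)/1000-q[:2]; R=np.array([[np.cos(q[2]),np.sin(q[2])],[-np.sin(q[2]),np.cos(q[2])]])
                print(t,round(d["score"],2),(R@dd*1000).round(1),np.round(s,1),round(an,1))
crop(cv2.convertScaleAbs(a,alpha=1.7),250,185,345,255,8,"g20.png")
E
```

```text
bar 95.05291309593068
block_a_mid 0.75 [14.4 71.1] [37.7 58.3] 89.2
block_b_mid 0.7 [-203.6    1.6] [104.2 102.9] 88.5
block_b_mid 0.67 [15.  32.6] [60.1 38. ] 3.1
block_c_mid 0.85 [15.  -5.4] [59.9 38.1] 2.9
```

View pics/g20.png

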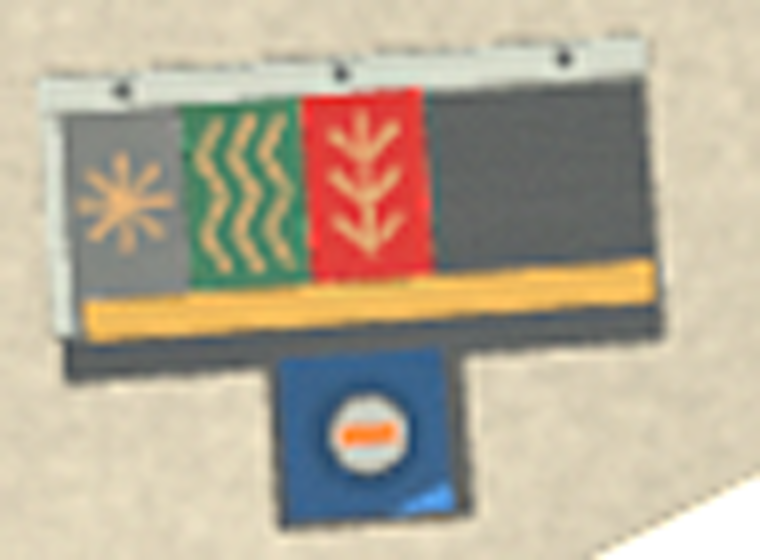

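```bash
python3 -c "
from h import *
b=cv2.imread('pics/scene19.png')
x0,y0=195,205
im=cv2.convertScaleAbs(cv2.resize(b[y0:y0+75,x0:x0+65],None,fx=8,fy=8,interpolation=cv2.INTER_CUBIC),alpha=1.4)
cv2.imwrite('pics/g21.png',im)"
```

```text
(no output)
```

View pics/g21.png

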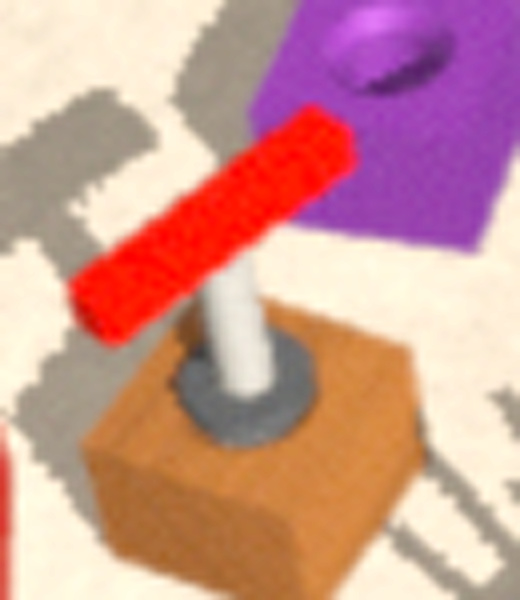

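The key stands upright in the wooden stand with its collar resting on the top, and the gripper is clear of everything.

```bash
python3 -c "
from station import r
print(r.finish_job())"
```

```text
the job is handed in; nothing more can be done
None
```

The job is done and handed in at about 24 s of the 72 s allowed; the hand-in gives no verdict. I set the red block in the lane and pushed the row against the side fence until the wrist force reached about 27 N. I then turned the screw clockwise with the small key until the torque jumped to 0.46 Nm, and put the key back in the wooden stand.

**Row:** in the last top picture the block centres are at about y = 71, 33 and -5 mm and x = 14–15 mm in the frame. The green and red blocks are square to within about half a degree. The grey one's less complete outline came out about 3.5° off, inside the 4.6° limit, and it looks square in the pictures.

**Screw:** the bar lies across the frame. I measured its angle at about 1.53 rad, with roughly 2° of uncertainty; the limit is 1.4 rad.

**Key:** it stands upright with its collar down on the stand. The tool stopped at 0.1059 m on the way down, against 0.106 m when I first gripped the key there.

**Left alone:** I saw no shift of the ink jar, brush pot, dish or marker in the last top picture, but I did not measure them.

**Disagreements:** the two cameras differed by 2–4 mm on the starting positions, so I worked from values between them and checked against the tool position. One low-ranked network hit for the green block was false (it reported something well outside the frame), and I ignored it.

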